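# Close down the tea counter: lids on the caddies, kettle dial to zero, keys in order

## Robot

A 6-joint arm with a two-finger parallel gripper is mounted at the origin on the work surface. World frame = base frame: x ahead of the robot, y to its left, z up, the work surface at z = 0. Lengths are in m, angles in rad, forces in N, time in s.
With the tool pointing down it reaches from about 0.3 to 0.775 m from the base axis. Payload 14.6 kg.
Tool frame: the origin (TCP) lies between the finger pads, 19 mm behind the fingertips; this is the grasp point; z points along the fingers, y is the line along which they close (so a half turn about z gives the same grasp; the last joint's range is limited). The gripper opens to 94 mm and grips with 3 to 60 N. Pads are 16 mm wide; open, the fingers measure 119 mm over their backs; the gripper's body (75 mm by 177 mm) begins 78 mm behind the grasp point.
Start: joints at [1.13, 0.3, 1.521, -0, 1.321, -0.067], TCP at [0.201, 0.512, 0.224] pointing down, gripper open.
Joint ranges: [-3.03, 3.03], [-0.79, 2.21], [0.23, 2.52], [-1.04, 4.18], [0, 3.07], [-2.55, 2.55]. Speed limits (rad/s): [2.22, 2.22, 2.57, 3.14, 3.14, 3.14].

## Interface

Orientations are given as a unit quaternion [x, y, z, w].
In Python, from plant import monitor, optics, robot, finder gives the robot as it stands. The module is installed in compiled form; this text tells all that it offers.
- The arm moves only by the tool carry_out, never from a script. Its argument "plan" is a list of rows, each an object with "linear": the shift along the world's x, y, z in units of 25 mm (1.0 is 25 mm), a list of three; "delta_rot": the turn, a rotation vector about the world's x, y, z in units of 5 degrees (1.0 is 5 degrees), a list of three; "fingers": the finger opening in mm, from 0 to 94. A call has 1 to 8 rows; each row shifts and turns the commanded pose from where the row before left it; what a row does not reach is not made up. A row lasts 1/8 s, in which the tool goes at most 62.5 mm and 10.7 degrees, less where a joint would pass 70% of its speed; a pose out of reach is approached as far as the arm can. A call is refused whole if a number of a shift passes 1 or a number of a turn 1, either way. A call with a gripper value outside its range is refused whole. The fingers move at their own pace and stop on an object; "grip_force" is the grip in N (left out, the last holds). Time passes only in rows, so rows that do not move let the fingers close. It gives the time, the measured TCP pose, the force, the opening and the grip force at its end, in the units of the state.
- monitor.state(): the state, without advancing time (a new reading comes with each control period).
- optics.get_image(name): name is "scene" or "top" or "wrist"; returns a dict with "pixels" (480x640x3 uint8, red, green, blue), "camera_matrix" (3x3 intrinsics, pixels), "R" (3x3) and "t" (3): a world point X has camera coordinates R X + t; the wrist camera has in their place "T_tool_cam" (4x4, takes a point from camera to tool coordinates, whose origin is the TCP and whose axes are the flange's). Camera axes: x right, y down, z forward; pixel columns grow to the right and rows downward; lengths in m; the calibration is good to about 2 mm. A picture is of the moment at which its call begins: read the wrist's pose just before it. There is no depth.
- robot.finish_job(): hands the job in; it is judged then, once.
Trained networks look in a picture, given as the dict that the camera call returned (one of the last four; its "shot" number tells which), for a name from the list of things; names that differ only in an ending like _2 or _b are one class to them, and where a whole thing is asked for, a point or a joint stands for the part that bears it (a point fixed in the world has none). Each returns a list of dicts, best first, with "confidence" (0 to 1); they miss things now and then, are a little off and sometimes report something else, mostly with a low value. They report only what shows in the picture. A call takes as long as a camera call. They do not tell look-alikes from the thing itself.
- finder.spot_in(picture, name): "at" ([column, row] in pixels, amid what is visible of it).
- finder.silhouettes(picture, name): "pixels" (480x640 bool, what is visible of it) and "at" ([column, row] in pixels, amid what is visible of it).
- finder.place_of(picture, name): "at" ([column, row] in pixels: a listed point, or the origin of a listed thing).
The state is a dict: "clock": time; "joints": joint angles; "joint_vel": joint speeds; "joint_efforts": joint torques, N m; "eef_pos": TCP position; "ee_rot": TCP orientation; "force": force on the tool from outside, world axes, zero at the start; "wrist_torque": the same for the moment, N m; "finger_gap": finger opening in m; "grip_force": force on a finger pad.
Only numpy, scipy, OpenCV 4.12 (cv2) and the standard library are available. Lean on these libraries where they do the work, as an engineer would, in place of code of your own. Each camera call takes 0.05 s, during which the arm holds its last target. There are 200 camera calls.

## Task

Close down the tea counter: put each lid that lies on the lid rest on the open caddy whose band has the colour of the lid's knob, so that it sits flat on the rim; a caddy whose lid is missing stays open and standing. Turn the kettle base's dial until its red pointer stands right at the red zero mark, and only after that press its keys fully down one at a time: white, then orange, then black, leaving the dial at zero. Do not disturb the gaiwan or the pitcher; the lids may be done before or after the kettle base.

Things in the scene. Friction and masses are not known exactly. Their poses are not given: they have to be found in the camera images.
- dial (a joint): angle of the round bezel dial on the kettle base, rad; 0 = its red pointer is exactly at the red zero mark, positive = pointer turned anticlockwise seen from above (so from a positive reading turn it clockwise to come to zero). It can turn from -0.8 to 4.9, stays where it is left (friction about 0.06 N m) and does not stop by itself at zero
- dial_grip (a point): on the dial's vertical axis, at the TCP height for gripping. The dial is a dark disc 92 mm across, 10 mm thick, its top 22 mm below this point, with a grey grip bar across its middle, 66 mm long, 14 wide, 28 high (top 6 mm above this point). Its x axis turns with the dial and runs along the bar towards the red pointer end
- zero_mark (a point): the wide red zero mark (13 x 7 mm) on the black scale round the dial, 53.5 mm from the dial's axis, on the far side of the dial from the robot; the other eleven marks, every 30 degrees, are thin and white. Its x axis points from the dial's axis outward through the mark
- kettle_base: fixed kettle base let into the counter: aluminium control strip 300 mm long (its y), 135 mm deep (its x), 20 mm high, origin under the strip's centre, with the dial at (0, -88) mm and the three keys in a row at y = 19, 67 and 115 mm, in any order; beyond it an empty round kettle pad 150 mm across
- key_white (a joint): travel of the white spring key, m: 0 = up, 0.006 = fully down (about 4.5 N); it springs back
- key_white_top (a point): centre of the top of the white round key (26 mm across, in a grey housing 42 mm across; the top stands 22 mm over the strip, the housing 12 mm)
- key_orange (a joint): travel of the orange spring key, m: 0 = up, 0.006 = fully down (about 4.5 N); it springs back
- key_orange_top (a point): centre of the top of the orange round key (26 mm across, in a grey housing 42 mm across; the top stands 22 mm over the strip, the housing 12 mm)
- key_black (a joint): travel of the black spring key, m: 0 = up, 0.006 = fully down (about 4.5 N); it springs back
- key_black_top (a point): centre of the top of the black round key (26 mm across, in a grey housing 42 mm across; the top stands 22 mm over the strip, the housing 12 mm)
- caddy_red: loose open aluminium tea caddy with a red band outside and a red inner floor, 0.22 kg, 68 mm across, 60 mm high, inner width 60 mm; origin under its centre, z up
- lid_red: loose aluminium caddy lid, red knob, 0.09 kg; None if absent in this run. Origin: centre of its underside, z up. From there up: tapered plug 52 mm across to 7 mm (4 mm play all round in a caddy's mouth); flange 72 mm across, 7 to 12 mm; round knob 22 mm across, 12 to 37 mm (good TCP height 33 mm). Seated, flange on the rim, its origin is 53 mm above the caddy's
- caddy_green: loose open aluminium tea caddy with a green band outside and a green inner floor, 0.22 kg, 68 mm across, 60 mm high, inner width 60 mm; origin under its centre, z up
- lid_green: loose aluminium caddy lid, green knob, 0.09 kg; None if absent in this run. Origin: centre of its underside, z up. From there up: tapered plug 52 mm across to 7 mm (4 mm play all round in a caddy's mouth); flange 72 mm across, 7 to 12 mm; round knob 22 mm across, 12 to 37 mm (good TCP height 33 mm). Seated, flange on the rim, its origin is 53 mm above the caddy's
- caddy_blue: loose open aluminium tea caddy with a blue band outside and a blue inner floor, 0.22 kg, 68 mm across, 60 mm high, inner width 60 mm; origin under its centre, z up
- lid_blue: loose aluminium caddy lid, blue knob, 0.09 kg; None if absent in this run. Origin: centre of its underside, z up. From there up: tapered plug 52 mm across to 7 mm (4 mm play all round in a caddy's mouth); flange 72 mm across, 7 to 12 mm; round knob 22 mm across, 12 to 37 mm (good TCP height 33 mm). Seated, flange on the rim, its origin is 53 mm above the caddy's
- caddy_yellow: loose open aluminium tea caddy with a yellow band outside and a yellow inner floor, 0.22 kg, 68 mm across, 60 mm high, inner width 60 mm; origin under its centre, z up
- lid_yellow: loose aluminium caddy lid, yellow knob, 0.09 kg; None if absent in this run. Origin: centre of its underside, z up. From there up: tapered plug 52 mm across to 7 mm (4 mm play all round in a caddy's mouth); flange 72 mm across, 7 to 12 mm; round knob 22 mm across, 12 to 37 mm (good TCP height 33 mm). Seated, flange on the rim, its origin is 53 mm above the caddy's
- lid_rest: fixed dark silicone lid rest, 200 x 200 mm, 6 mm high, origin under its centre; the lids lie on it knob up
- gaiwan: white lidded gaiwan on a saucer, 104 mm across, 84 mm high, loose; origin under its centre; to be left alone
- pitcher: glass pitcher with a steel spout (+x) and a glass handle (-x), 76 mm across, 100 mm high, loose; origin under its centre; to be left alone
Mind the look-alikes: they are no part of the job. What is shaped like the lid_green but brown is not meant.

How it is judged:
By the outcome, as a careful person would: the job done as asked, in the order asked, and still so for the second after the job is handed in, with the robot touching nothing.
Of lid_red, lid_green, lid_blue, lid_yellow only 3 to 4 are there at a start; the rules pass over those that are not, and their reading is None.
At some moment in a run one of caddy_red, caddy_green, caddy_blue, caddy_yellow may be knocked a few centimetres aside while the robot is not near it.
Once in a run the grip may slacken for a moment while it holds something.
It also fails if it takes over 210 s, if anything falls off the work surface, if the arm or the gripper's body presses on something with over 40 N, if the wrist force passes 120 N, or if a joint passes its speed limit or range.

## Working session

There is one attempt and no reset: what is moved stays moved. The work goes in short steps, Python scripts to look and compute and a tool call to move; the robot and the scene stay as the last step left them, time stands still between calls to the robot, and variables do not carry over. Pictures are saved under pics/ and viewed, at most 14 in all, crops included, and the job is handed in when it is done.

Besides the shell and the picture viewer there is one more tool, called after "Emit:" by a JSON object that holds its "name" and its "arguments", one argument or row to a line. carry_out: Moves the arm, as the interface text tells. Its arguments: {"type":"object","properties":{"plan":{"type":"array"},"grip_force":{"type":"number"}},"required":["plan"]}

```bash
mkdir -p pics
cat > h.py <<'E'
import numpy as np, cv2
from scipy.spatial.transform import Rotation as Ro
from plant import monitor, optics, robot, finder
def shot(n):
    s=monitor.state(); p=optics.get_image(n)
    if n=="wrist":
        T=np.eye(4);T[:3,:3]=Ro.from_quat(s["ee_rot"]).as_matrix();T[:3,3]=s["eef_pos"]
        C=T@np.array(p["T_tool_cam"]); p["_C"]=C
    else:
        R=np.array(p["R"]);C=np.eye(4);C[:3,:3]=R.T;C[:3,3]=-R.T@np.array(p["t"]);p["_C"]=C
    return p
def w(p,at,z):
    d=p["_C"][:3,:3]@np.linalg.inv(p["camera_matrix"])@np.array([at[0],at[1],1.]);o=p["_C"][:3,3]
    return o+d*(z-o[2])/d[2]
def px(p,X):
    C=p["_C"];c=C[:3,:3].T@(np.array(X)-C[:3,3]);u=np.array(p["camera_matrix"])@c;return u[:2]/u[2]
def save(p,n,box=None,k=1):
    im=np.array(p["pixels"])
    if box: im=im[box[1]:box[3],box[0]:box[2]]
    im=cv2.resize(im,None,fx=k,fy=k,interpolation=cv2.INTER_CUBIC);cv2.imwrite("pics/"+n,im[:,:,::-1])
E
python3 - <<'E'
from h import *
s=monitor.state();print(s["clock"],s["eef_pos"],s["ee_rot"],s["force"])
for n in("top","scene"):
    p=shot(n);save(p,n+"0.png");print(n,p["_C"][:3,3].round(3))
    for k,z in [("zero_mark",.02),("dial_grip",.05),("key_white_top",.042),("key_orange_top",.042),("key_black_top",.042),("kettle_base",0),("lid_rest",0),("gaiwan",0),("pitcher",0)]+[("caddy_"+c,0) for c in("red","green","blue","yellow")]+[("lid_"+c,.006) for c in("red","green","blue","yellow")]:
        r=finder.place_of(p,k);print(k,[(np.round(a["at"]).tolist(),round(a["confidence"],2),w(p,a["at"],z)[:2].round(3).tolist()) for a in r[:4]])
E
```

```text
0.0 [0.20074587 0.5118153  0.22367577] [ 1.85822031e-01  9.82583255e-01 -5.46983108e-04 -1.46044183e-04] [-0.05235238  0.18020364 -0.56449506]
top [ 0.448 -0.002  1.05 ]
zero_mark [([481.0, 265.0], 0.68, [0.533, -0.344])]
dial_grip [([491.0, 294.0], 0.89, [0.475, -0.351]), ([164.0, 273.0], 0.34, [0.503, 0.271])]
key_white_top [([405.0, 290.0], 0.54, [0.48, -0.189])]
key_orange_top [([384.0, 288.0], 0.54, [0.482, -0.148])]
key_black_top [([433.0, 291.0], 0.54, [0.479, -0.244]), ([138.0, 308.0], 0.19, [0.437, 0.317])]
kettle_base [([437.0, 291.0], 0.55, [0.481, -0.262]), ([407.0, 289.0], 0.31, [0.483, -0.201])]
lid_rest []
gaiwan [([209.0, 154.0], 0.9, [0.751, 0.206])]
pitcher [([324.0, 151.0], 0.76, [0.762, -0.029])]
caddy_red [([274.0, 223.0], 0.93, [0.61, 0.068])]
caddy_green [([276.0, 289.0], 0.87, [0.479, 0.06]), ([381.0, 292.0], 0.41, [0.477, -0.149])]
caddy_blue [([332.0, 282.0], 0.88, [0.493, -0.05])]
caddy_yellow [([349.0, 217.0], 0.82, [0.626, -0.083])]
lid_red [([137.0, 255.0], 0.79, [0.539, 0.338])]
lid_green [([138.0, 372.0], 0.74, [0.314, 0.322]), ([142.0, 306.0], 0.61, [
[... 528 characters left out ...]
 [0.486, -0.256])]
lid_rest [([443.0, 316.0], 0.72, [0.496, 0.289]), ([234.0, 204.0], 0.18, [0.509, -0.37])]
gaiwan [([327.0, 360.0], 0.59, [0.755, 0.195])]
pitcher [([245.0, 305.0], 0.88, [0.759, -0.037])]
caddy_red [([326.0, 298.0], 0.96, [0.623, 0.072])]
caddy_green [([364.0, 268.0], 0.68, [0.481, 0.061]), ([276.0, 270.0], 0.3, [0.629, -0.078])]
caddy_blue [([325.0, 251.0], 0.63, [0.496, -0.05]), ([453.0, 340.0], 0.63, [0.54, 0.342])]
caddy_yellow [([274.0, 268.0], 0.89, [0.626, -0.088])]
lid_red [([452.0, 338.0], 0.95, [0.544, 0.341])]
lid_green [([471.0, 311.0], 0.59, [0.447, 0.326]), ([503.0, 284.0], 0.57, [0.317, 0.331])]
lid_blue []
lid_yellow [([411.0, 320.0], 0.92, [0.557, 0.249])]
```

View pics/top0.png

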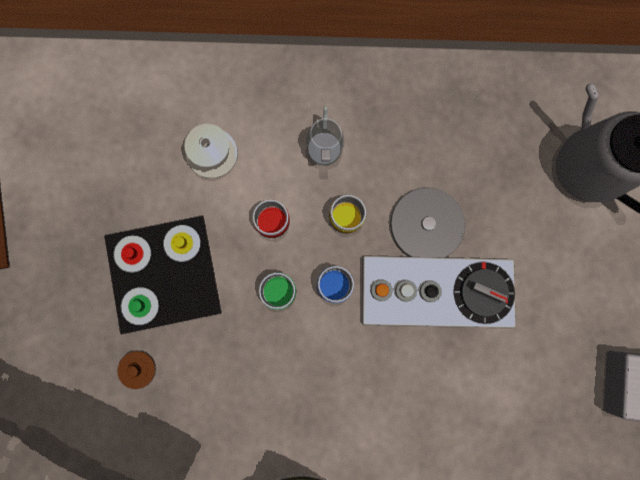

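View pics/scene0.png

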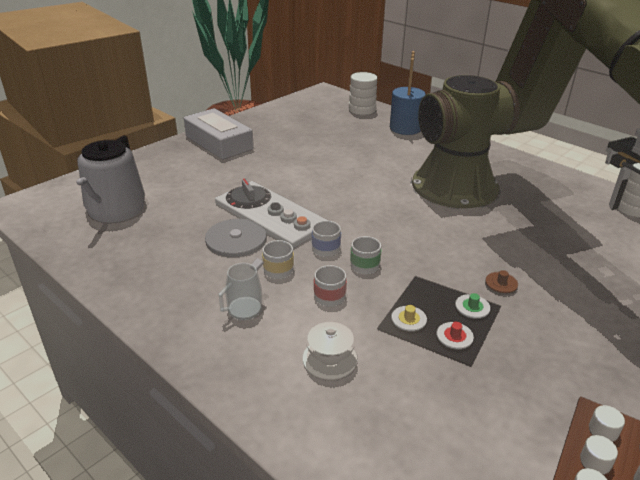

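Three lids lie on the rest: red (132,253), yellow (182,243) and green (140,306). The thing at (136,369) is brown and lies off the rest, so it is the look-alike. Blue has no lid, so its caddy stays open. The dial pointer is at about (505,299), on the robot side to the right. That needs roughly a 247° clockwise turn.

Emit:
{"name": "carry_out", "arguments": {
  "plan": [
    {"linear":[1,-0.8,0],"delta_rot":[0,0,0],"fingers":50},
    {"linear":[1,-0.8,0],"delta_rot":[0,0,0],"fingers":50},
    {"linear":[1,-0.8,0],"delta_rot":[0,0,0],"fingers":50},
    {"linear":[1,-0.8,0],"delta_rot":[0,0,0],"fingers":50},
    {"linear":[1,-0.8,0],"delta_rot":[0,0,0],"fingers":50},
    {"linear":[1,-0.8,0],"delta_rot":[0,0,0],"fingers":50},
    {"linear":[1,-0.8,0],"delta_rot":[0,0,0],"fingers":50},
    {"linear":[1,-0.8,0],"delta_rot":[0,0,0],"fingers":50}
  ],
  "grip_force": 25
}}

```text
clock: 2.8
eef_pos: [0.4016, 0.3513, 0.2243]
ee_rot: [0.186, 0.983, 0.0, 0.0]
force: [-0.6, 0.4, 0.2]
finger_gap: 0.0501
grip_force: 0.0
```

Emit:
{"name": "carry_out", "arguments": {
  "plan": [
    {"linear":[1,-0.8,0],"delta_rot":[0,0,0],"fingers":50},
    {"linear":[1,-0.8,0],"delta_rot":[0,0,0],"fingers":50},
    {"linear":[0,0,0],"delta_rot":[0,0,0],"fingers":50},
    {"linear":[0,0,0],"delta_rot":[0,0,0],"fingers":50}
  ]
}}

```text
clock: 3.3
eef_pos: [0.4504, 0.3123, 0.2242]
ee_rot: [0.186, 0.983, -0.0, -0.0]
force: [0.3, -0.7, -0.9]
finger_gap: 0.0502
grip_force: 0.0
```

```bash
cat >> h.py <<'E'
HUE={"red":[(0,6),(174,180)],"yellow":[(20,32)],"green":[(45,85)],"blue":[(100,125)]}
def blobs(p,c,vmin=70,smin=140,amin=30):
    h=cv2.cvtColor(np.array(p["pixels"]),cv2.COLOR_RGB2HSV);m=np.zeros(h.shape[:2],np.uint8)
    for a,b in HUE[c]: m|=cv2.inRange(h,(a,smin,vmin),(b,255,255))
    n,l,st,ce=cv2.connectedComponentsWithStats(m)
    return [(int(st[i,4]),ce[i].round(1).tolist(),st[i,:4].tolist()) for i in range(1,n) if st[i,4]>=amin]
E
python3 - <<'E'
from h import *
s=monitor.state();print(s["clock"],s["eef_pos"],s["joints"])
p=shot("wrist");save(p,"w1.png");print(p["_C"].round(3))
for c in("red","yellow","green"):
    print(c,[(b,w(p,b[1],.034).round(4).tolist()) for b in blobs(p,c)])
    r=finder.place_of(p,"lid_"+c);print([(a["at"],a["confidence"],w(p,a["at"],.006).round(4)[:2]) for a in r])
t=shot("top")
for c in HUE: print("top",c,[(b,w(t,b[1],.034).round(3).tolist()) for b in blobs(t,c)])
E
```

```text
3.3 [0.45040632 0.31231952 0.22418164] [ 5.39406066e-01  2.95839227e-01  1.52640599e+00  1.38862068e-04
  1.31955863e+00 -6.57605403e-01]
[[ 0.365  0.9    0.237  0.383]
 [ 0.931 -0.353 -0.093  0.339]
 [ 0.     0.254 -0.967  0.385]
 [ 0.     0.     0.     1.   ]]
red [((591, [373.6, 293.1], [359, 277, 45, 41]), [0.5282, 0.3377, 0.034])]
[([380.2, 295.2], 0.73, array([0.5441, 0.3427])), ([79.2, 332.2], 0.17, array([0.4734, 0.0574]))]
yellow [((1462, [294.4, 354.5], [273, 334, 44, 44]), [0.5582, 0.2504, 0.034]), ((1114, [167.0, 414.5], [155, 370, 31, 88]), [0.5726, 0.1136, 0.034]), ((1110, [462.9, 415.1], [444, 370, 31, 88]), [0.6761, 0.3757, 0.034])]
[([294.8, 344.7], 0.9, array([0.5624, 0.2476]))]
green [((1815, [320.7, 205.3], [297, 182, 48, 48]), [0.4386, 0.3226, 0.034]), ((995, [74.7, 320.8], [34, 307, 71, 37]), [0.4555, 0.08, 0.034]), ((247, [59.3, 344.1], [49, 334, 23, 21]), [0.4705, 0.0555, 0.034])]
[([265.7, 70.0], 0.73, array([0.3206, 0.3198])), ([324.4, 203.2], 0.63, array([0.4425, 0.325 ]))]
top red [((553, [271.2, 219.5], [258, 207, 28, 25]), [0.612, 0.072, 0.034]), ((50, [277.6, 232.4], [262, 222, 27, 16]), [0.587, 0.059, 0.034]), ((355, [131.5, 253.3], [121, 243, 22, 22]), [0.54, 0.339, 0.034]), ((45, [499.5, 296.1], [490, 291, 18, 13]), [0.472, -0.374, 0.034])]
top yellow [((544, [346.7, 214.8], [333, 202, 28, 26]), [0.625, -0.076, 0.034]), ((58, [341.1, 227.7], [330, 217, 28, 16]), [0.599, -0.065, 0.034]), ((359, [181.2, 242.8], [171, 233, 22, 21]), [0.563, 0.245, 0.034])]
top green [((626, [277.8, 291.1], [264, 277, 29, 29]), [0.473, 0.055, 0.034]), ((62, [145.7, 301.6], [138, 295, 12, 15]), [0.448, 0.306, 0.034])]
top blue [((640, [334.1, 284.7], [320, 271, 29, 28]), [0.487, -0.053, 0.034])]
```

View pics/w1.png

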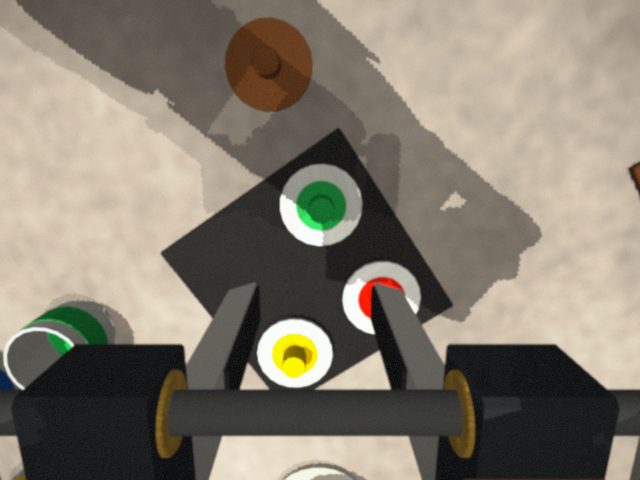

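The wrist view shows the green lid at (321,205), red at (381,297) and yellow at (295,352), all on the rest. The brown look-alike is off the rest at (268,64).

Run:
```python
from h import *
p=shot("wrist");t=shot("top")
for c,a,b in[("green",(321,205),(140,306)),("yellow",(295,352.5),(181.2,242.8)),("red",(381.5,297.5),(131.5,253.3))]:
    print(c,w(p,a,.018)[:2].round(4),w(t,b,.018)[:2].round(4))
g=np.array(t["pixels"]);h=cv2.cvtColor(g,cv2.COLOR_RGB2HSV)
# caddies: refine rim circle z=.06 by edge score in top view
gr=cv2.cvtColor(g,cv2.COLOR_RGB2GRAY);e=cv2.GaussianBlur(cv2.Canny(gr,60,140).astype(float),(0,0),1.0)
a=np.linspace(0,2*np.pi,90,endpoint=False)
for c,q in[("red",(.612,.072)),("green",(.475,.058)),("blue",(.49,-.052)),("yellow",(.622,-.08))]:
    best=max(((sum(cv2.remap(e,np.array([px(t,(x+r*np.cos(k),y+r*np.sin(k),.06)) for k in a],np.float32)[None],None,1).sum() for r in(.034,.030))),x,y) for x in np.arange(q[0]-.02,q[0]+.02,.002) for y in np.arange(q[1]-.02,q[1]+.02,.002))
    print(c,np.round(best,4))
```

```text
green [0.4411 0.3223] [0.4396 0.3217]
yellow [0.5646 0.2479] [0.5645 0.2485]
red [0.5416 0.3432] [0.5417 0.3444]
red [1.78822705e+04 6.14000000e-01 7.20000000e-02]
green [1.82222394e+04 4.73000000e-01 5.60000000e-02]
blue [ 1.80068978e+04  4.88000000e-01 -5.40000000e-02]
yellow [ 1.71762275e+04  6.26000000e-01 -7.60000000e-02]
```

Emit:
{"name": "carry_out", "arguments": {
  "plan": [
    {"linear":[-0.4,0.4,0],"delta_rot":[0,0,0],"fingers":50},
    {"linear":[0,0,-1],"delta_rot":[0,0,0],"fingers":50},
    {"linear":[0,0,-1],"delta_rot":[0,0,0],"fingers":50},
    {"linear":[0,0,-1],"delta_rot":[0,0,0],"fingers":50},
    {"linear":[0,0,-1],"delta_rot":[0,0,0],"fingers":50},
    {"linear":[0,0,-1],"delta_rot":[0,0,0],"fingers":50},
    {"linear":[0,0,-1],"delta_rot":[0,0,0],"fingers":50},
    {"linear":[0,0,-0.8],"delta_rot":[0,0,0],"fingers":50}
  ]
}}

```text
clock: 4.65
eef_pos: [0.44, 0.3226, 0.0533]
ee_rot: [0.186, 0.983, -0.0, -0.0]
force: [0.1, 0.1, -0.5]
finger_gap: 0.0497
grip_force: 0.0
```

Emit:
{"name": "carry_out", "arguments": {
  "plan": [
    {"linear":[0,0,-0.6],"delta_rot":[0,0,0],"fingers":50},
    {"linear":[0,0,0],"delta_rot":[0,0,0],"fingers":50},
    {"linear":[0,0,0],"delta_rot":[0,0,0],"fingers":15},
    {"linear":[0,0,0],"delta_rot":[0,0,0],"fingers":15},
    {"linear":[0,0,0],"delta_rot":[0,0,0],"fingers":15},
    {"linear":[0,0,0],"delta_rot":[0,0,0],"fingers":15}
  ]
}}

```text
clock: 5.4
eef_pos: [0.441, 0.3221, 0.0396]
ee_rot: [0.186, 0.983, 0.0, 0.0]
force: [-0.6, -0.4, 3.7]
finger_gap: 0.0211
grip_force: 25.0
```

Emit:
{"name": "carry_out", "arguments": {
  "plan": [
    {"linear":[0,0,1],"delta_rot":[0,0,0],"fingers":15},
    {"linear":[0,0,1],"delta_rot":[0,0,0],"fingers":15},
    {"linear":[0,0,1],"delta_rot":[0,0,0],"fingers":15},
    {"linear":[0,0,1],"delta_rot":[0,0,0],"fingers":15},
    {"linear":[0,-1,0],"delta_rot":[0,0,0],"fingers":15},
    {"linear":[0,-1,0],"delta_rot":[0,0,0],"fingers":15},
    {"linear":[0,-1,0],"delta_rot":[0,0,0],"fingers":15},
    {"linear":[0,-1,0],"delta_rot":[0,0,0],"fingers":15}
  ]
}}

```text
clock: 6.4
eef_pos: [0.4407, 0.2212, 0.1392]
ee_rot: [0.186, 0.983, -0.0, -0.0]
force: [0.5, 0.0, -1.4]
finger_gap: 0.0213
grip_force: 25.0
```

Emit:
{"name": "carry_out", "arguments": {
  "plan": [
    {"linear":[0,-1,0],"delta_rot":[0,0,0],"fingers":15},
    {"linear":[0,-1,0],"delta_rot":[0,0,0],"fingers":15},
    {"linear":[0,-1,0],"delta_rot":[0,0,0],"fingers":15},
    {"linear":[0,0,0],"delta_rot":[0,0,0],"fingers":15},
    {"linear":[0,0,0],"delta_rot":[0,0,0],"fingers":15}
  ]
}}

```text
clock: 7.02
eef_pos: [0.4409, 0.1475, 0.1393]
ee_rot: [0.186, 0.983, 0.0, 0.0]
force: [0.2, -0.4, -0.7]
finger_gap: 0.0214
grip_force: 25.0
```

Run:
```python
from h import *
s=monitor.state();print(s["clock"],s["eef_pos"],s["finger_gap"])
p=shot("wrist");save(p,"w2.png")
t=shot("top")
for q in(p,t):
  r=finder.place_of(q,"caddy_green");print([(a["at"],a["confidence"],w(q,a["at"],0).round(4)[:2]) for a in r])
```

```text
7.025 [0.44087702 0.14745919 0.1392963 ] 0.021362063152921835
[([214.3, 320.0], 0.98, array([0.4738, 0.0524]))]
[([276.3, 291.0], 0.79, array([0.474 , 0.0599]))]
```

View pics/w2.png

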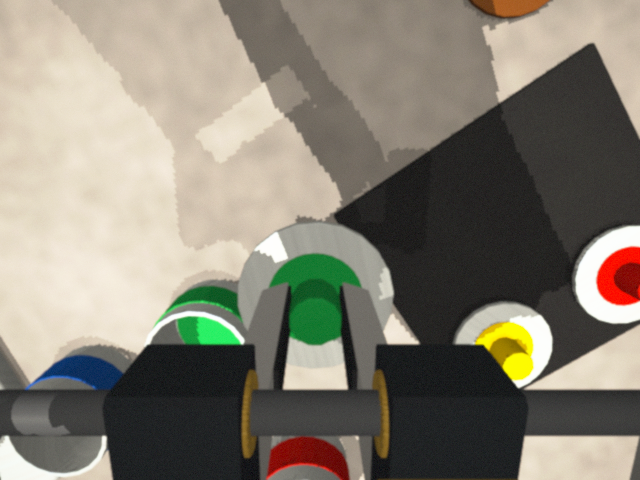

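The lid is held square at (316,294), with the caddy's mouth partly hidden at (200,325). I'll refine the caddy and held-lid centres.

```bash
cat >> h.py <<'E'
A=np.linspace(0,2*np.pi,90,endpoint=False)
def fit(ps,q,rs=(.034,.030),z=.06,d=.02):
    "circle of height z that fits the edges in the pictures ps best, near q"
    E=[cv2.GaussianBlur(cv2.Canny(cv2.cvtColor(np.array(p["pixels"]),cv2.COLOR_RGB2GRAY),60,140).astype(float),(0,0),1.2) for p in ps]
    def sc(x,y): return sum(cv2.remap(e,np.array([px(p,(x+r*np.cos(k),y+r*np.sin(k),z)) for k in A],np.float32)[None],None,1).sum() for p,e in zip(ps,E) for r in rs)
    b=max((sc(x,y),x,y) for x in np.arange(q[0]-d,q[0]+d,.003) for y in np.arange(q[1]-d,q[1]+d,.003))
    return np.round(max((sc(x,y),x,y) for x in np.arange(b[1]-.004,b[1]+.004,.001) for y in np.arange(b[2]-.004,b[2]+.004,.001)),4)
CAD={"red":(.614,.072),"green":(.473,.056),"blue":(.488,-.054),"yellow":(.626,-.076)}
E
python3 - <<'E'
from h import *
p=shot("wrist");print("lid",w(p,(316,294),.118).round(4))
t=shot("top");s=shot("scene")
for c,q in CAD.items(): print(c,fit([t],q),fit([s],q),fit([t,s],q))
print(fit([p],CAD["green"]))
E
```

```text
lid [0.4394 0.1491 0.118 ]
red [1.7633865e+04 6.1300000e-01 7.3000000e-02] [1.64784187e+04 6.14000000e-01 7.40000000e-02] [3.38402934e+04 6.13000000e-01 7.30000000e-02]
green [1.78048161e+04 4.74000000e-01 5.50000000e-02] [1.61289729e+04 4.74000000e-01 5.80000000e-02] [3.34320159e+04 4.74000000e-01 5.60000000e-02]
blue [ 1.72303098e+04  4.88000000e-01 -5.40000000e-02] [ 1.63930706e+04  4.89000000e-01 -5.40000000e-02] [ 3.35477621e+04  4.88000000e-01 -5.40000000e-02]
yellow [ 1.62051053e+04  6.26000000e-01 -7.60000000e-02] [ 1.8153025e+04  6.2500000e-01 -7.7000000e-02] [ 3.42725161e+04  6.26000000e-01 -7.60000000e-02]
[6.2979062e+03 4.7500000e-01 5.5000000e-02]
```

Emit:
{"name": "carry_out", "arguments": {
  "plan": [
    {"linear":[0.34,-0.92,0],"delta_rot":[0,0,0],"fingers":15},
    {"linear":[0.34,-0.92,0],"delta_rot":[0,0,0],"fingers":15},
    {"linear":[0.33,-0.92,0],"delta_rot":[0,0,0],"fingers":15},
    {"linear":[0.33,-0.92,0],"delta_rot":[0,0,0],"fingers":15},
    {"linear":[0,0,-0.8],"delta_rot":[0,0,0],"fingers":15},
    {"linear":[0,0,-0.4],"delta_rot":[0,0,0],"fingers":15},
    {"linear":[0,0,-0.4],"delta_rot":[0,0,0],"fingers":15},
    {"linear":[0,0,0],"delta_rot":[0,0,0],"fingers":15}
  ]
}}

```text
clock: 8.38
eef_pos: [0.474, 0.0552, 0.0988]
ee_rot: [0.186, 0.983, -0.0, -0.001]
force: [0.6, 0.4, -0.7]
finger_gap: 0.0216
grip_force: 25.0
```

Emit:
{"name": "carry_out", "arguments": {
  "plan": [
    {"linear":[0,0,-0.25],"delta_rot":[0,0,0],"fingers":15},
    {"linear":[0,0,-0.2],"delta_rot":[0,0,0],"fingers":15},
    {"linear":[0,0,0],"delta_rot":[0,0,0],"fingers":15},
    {"linear":[0,0,0],"delta_rot":[0,0,0],"fingers":15}
  ]
}}

```text
clock: 8.88
eef_pos: [0.4744, 0.055, 0.0881]
ee_rot: [0.186, 0.983, 0.0, 0.0]
force: [-0.2, 0.7, -0.3]
finger_gap: 0.0214
grip_force: 25.0
```

Emit:
{"name": "carry_out", "arguments": {
  "plan": [
    {"linear":[0,0,-0.06],"delta_rot":[0,0,0],"fingers":15},
    {"linear":[0,0,0],"delta_rot":[0,0,0],"fingers":30},
    {"linear":[0,0,0],"delta_rot":[0,0,0],"fingers":50},
    {"linear":[0,0,0],"delta_rot":[0,0,0],"fingers":50},
    {"linear":[0,0,1],"delta_rot":[0,0,0],"fingers":50},
    {"linear":[0,0,1],"delta_rot":[0,0,0],"fingers":50},
    {"linear":[0,0.5,1],"delta_rot":[0,0,0],"fingers":50},
    {"linear":[0.3,1,0],"delta_rot":[0,0,0],"fingers":50}
  ]
}}

```text
clock: 9.88
eef_pos: [0.4826, 0.0926, 0.1635]
ee_rot: [0.186, 0.982, 0.0, 0.002]
force: [-0.6, 0.2, -0.3]
finger_gap: 0.0497
grip_force: 0.0
```

Run:
```python
from h import *
s=monitor.state();print(s["clock"],s["eef_pos"])
t=shot("top");c=shot("scene")
print("lid on green",fit([t,c],(.474,.056),rs=(.036,),z=.065),fit([c],(.474,.056),rs=(.036,),z=.065))
for k in("red","yellow"): print(k,fit([t,c],CAD[k]))
save(c,"s2.png",(230,180,490,375),3)
```

```text
9.875 [0.48259389 0.09261903 0.16347671]
lid on green [1.10466743e+04 4.74000000e-01 5.60000000e-02] [7.7268457e+03 4.7400000e-01 5.6000000e-02]
red [3.36662053e+04 6.13000000e-01 7.30000000e-02]
yellow [ 3.38113828e+04  6.26000000e-01 -7.60000000e-02]
```

View pics/s2.png

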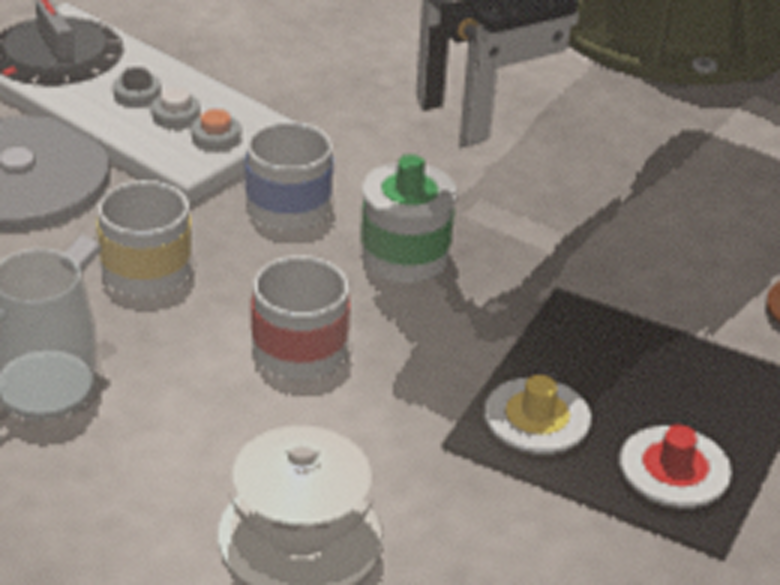

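Green sits flat at crop (408,200). Next is the yellow lid at (.5645,.248).

Emit:
{"name": "carry_out", "arguments": {
  "plan": [
    {"linear":[0.47,0.89,0],"delta_rot":[0,0,0],"fingers":50},
    {"linear":[0.47,0.89,0],"delta_rot":[0,0,0],"fingers":50},
    {"linear":[0.47,0.89,0],"delta_rot":[0,0,0],"fingers":50},
    {"linear":[0.47,0.89,0],"delta_rot":[0,0,0],"fingers":50},
    {"linear":[0.47,0.89,0],"delta_rot":[0,0,0],"fingers":50},
    {"linear":[0.47,0.89,0],"delta_rot":[0,0,0],"fingers":50},
    {"linear":[0.47,0.89,0],"delta_rot":[0,0,0],"fingers":50},
    {"linear":[0,0,0],"delta_rot":[0,0,0],"fingers":50}
  ]
}}

```text
clock: 10.98
eef_pos: [0.5641, 0.2485, 0.1607]
ee_rot: [0.185, 0.983, -0.0, -0.0]
force: [-0.0, -0.4, -0.5]
finger_gap: 0.05
grip_force: 0.0
```

Emit:
{"name": "carry_out", "arguments": {
  "plan": [
    {"linear":[0,0,-1],"delta_rot":[0,0,0],"fingers":50},
    {"linear":[0,0,-1],"delta_rot":[0,0,0],"fingers":50},
    {"linear":[0,0,-1],"delta_rot":[0,0,0],"fingers":50},
    {"linear":[0,0,-1],"delta_rot":[0,0,0],"fingers":50},
    {"linear":[0,0,0],"delta_rot":[0,0,0],"fingers":50},
    {"linear":[0,0,0],"delta_rot":[0,0,0],"fingers":50}
  ]
}}

```text
clock: 11.72
eef_pos: [0.5644, 0.2479, 0.0626]
ee_rot: [0.186, 0.983, 0.0, 0.0]
force: [0.6, -0.2, 0.7]
finger_gap: 0.0501
grip_force: 0.0
```

Emit:
{"name": "carry_out", "arguments": {
  "plan": [
    {"linear":[0,0,-0.94],"delta_rot":[0,0,0],"fingers":50},
    {"linear":[0,0,0],"delta_rot":[0,0,0],"fingers":50},
    {"linear":[0,0,0],"delta_rot":[0,0,0],"fingers":15},
    {"linear":[0,0,0],"delta_rot":[0,0,0],"fingers":15},
    {"linear":[0,0,0],"delta_rot":[0,0,0],"fingers":15},
    {"linear":[0,0,0],"delta_rot":[0,0,0],"fingers":15},
    {"linear":[0,0,1],"delta_rot":[0,0,0],"fingers":15},
    {"linear":[0,0,1],"delta_rot":[0,0,0],"fingers":15}
  ]
}}

```text
clock: 12.72
eef_pos: [0.5638, 0.2482, 0.0883]
ee_rot: [0.186, 0.983, -0.0, -0.0]
force: [0.2, 0.5, -1.2]
finger_gap: 0.0213
grip_force: 25.0
```

Emit:
{"name": "carry_out", "arguments": {
  "plan": [
    {"linear":[0,0,1],"delta_rot":[0,0,0],"fingers":15},
    {"linear":[0,0,1],"delta_rot":[0,0,0],"fingers":15},
    {"linear":[0,-1,0],"delta_rot":[0,0,0],"fingers":15},
    {"linear":[0,-1,0],"delta_rot":[0,0,0],"fingers":15},
    {"linear":[0,-1,0],"delta_rot":[0,0,0],"fingers":15},
    {"linear":[0,-1,0],"delta_rot":[0,0,0],"fingers":15},
    {"linear":[0,-1,0],"delta_rot":[0,0,0],"fingers":15},
    {"linear":[0,0,0],"delta_rot":[0,0,0],"fingers":15}
  ]
}}

```text
clock: 13.72
eef_pos: [0.5641, 0.1222, 0.138]
ee_rot: [0.187, 0.982, -0.0, -0.0]
force: [-0.3, 0.4, -0.7]
finger_gap: 0.0214
grip_force: 25.0
```

Run:
```python
from h import *
s=monitor.state();print(s["clock"],s["eef_pos"],s["finger_gap"])
t=shot("top");c=shot("scene")
for k in("yellow","red"): print(k,fit([t,c],CAD[k]),fit([t],CAD[k]))
p=shot("wrist");e=s["eef_pos"];print("lid",fit([p],e[:2],rs=(.036,),z=e[2]-.021,d=.01))
```

```text
13.725 [0.56407281 0.12215502 0.13796273] 0.021433926277309466
yellow [ 3.40035183e+04  6.25000000e-01 -7.60000000e-02] [ 1.62617156e+04  6.26000000e-01 -7.60000000e-02]
red [2.78826515e+04 6.13000000e-01 7.30000000e-02] [1.18136099e+04 6.12000000e-01 7.30000000e-02]
lid [5.4112025e+03 5.6610000e-01 1.2320000e-01]
```

Emit:
{"name": "carry_out", "arguments": {
  "plan": [
    {"linear":[0.3,-1,0],"delta_rot":[0,0,0],"fingers":15},
    {"linear":[0.3,-1,0],"delta_rot":[0,0,0],"fingers":15},
    {"linear":[0.3,-1,0],"delta_rot":[0,0,0],"fingers":15},
    {"linear":[0.3,-1,0],"delta_rot":[0,0,0],"fingers":15},
    {"linear":[0.3,-1,0],"delta_rot":[0,0,0],"fingers":15},
    {"linear":[0.3,-1,0],"delta_rot":[0,0,0],"fingers":15},
    {"linear":[0.3,-1,0],"delta_rot":[0,0,0],"fingers":15},
    {"linear":[0.3,-0.98,0],"delta_rot":[0,0,0],"fingers":15}
  ]
}}

```text
clock: 14.88
eef_pos: [0.6245, -0.0763, 0.1379]
ee_rot: [0.185, 0.983, 0.0, -0.0]
force: [0.0, 0.4, -0.7]
finger_gap: 0.0214
grip_force: 25.0
```

Emit:
{"name": "carry_out", "arguments": {
  "plan": [
    {"linear":[0,0,-0.4],"delta_rot":[0,0,0],"fingers":15},
    {"linear":[0,0,-0.4],"delta_rot":[0,0,0],"fingers":15},
    {"linear":[0,0,0],"delta_rot":[0,0,0],"fingers":15},
    {"linear":[0,0,0],"delta_rot":[0,0,0],"fingers":15}
  ]
}}

```text
clock: 15.38
eef_pos: [0.6241, -0.0757, 0.1182]
ee_rot: [0.185, 0.983, 0.0, 0.0]
force: [-0.6, 0.6, -0.1]
finger_gap: 0.0216
grip_force: 25.0
```

Run:
```python
from h import *
s=monitor.state();print(s["clock"],s["eef_pos"],s["finger_gap"])
c=shot("scene");q=(.6255,-.076)
print("caddy",fit([c],q),"lid",fit([c],s["eef_pos"][:2],rs=(.036,),z=s["eef_pos"][2]-.021))
```

```text
15.375 [ 0.62411805 -0.07568155  0.11816189] 0.02156966296001398
caddy [ 7.7983544e+03  6.2350000e-01 -8.8000000e-02] lid [ 4.8773228e+03  6.0410000e-01 -6.6700000e-02]
```

Run:
```python
from h import *
c=shot("scene");save(c,"s3.png",(200,170,400,320),4)
print([(a["at"],a["confidence"],w(c,a["at"],0).round(3)) for a in finder.place_of(c,"caddy_yellow")])
```

```text
[([328.7, 358.7], 0.19, array([0.75 , 0.196, 0.   ]))]
```

View pics/s3.png

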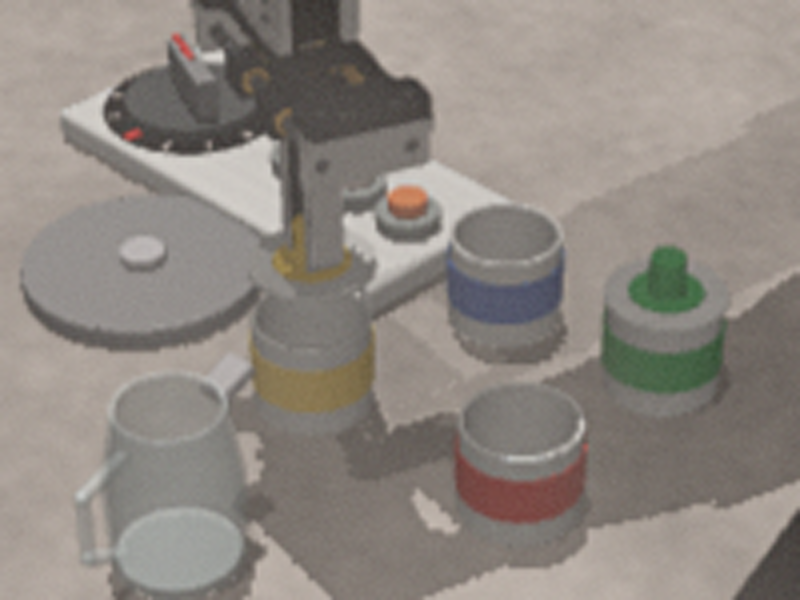

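The lid at crop (315,270) stands right above the yellow caddy's mouth at (313,320), which has not moved. I'll lower it.

Emit:
{"name": "carry_out", "arguments": {
  "plan": [
    {"linear":[0.03,0,-0.4],"delta_rot":[0,0,0],"fingers":15},
    {"linear":[0,0,-0.3],"delta_rot":[0,0,0],"fingers":15},
    {"linear":[0,0,-0.3],"delta_rot":[0,0,0],"fingers":15},
    {"linear":[0,0,-0.25],"delta_rot":[0,0,0],"fingers":15},
    {"linear":[0,0,0],"delta_rot":[0,0,0],"fingers":15},
    {"linear":[0,0,0],"delta_rot":[0,0,0],"fingers":15}
  ]
}}

```text
clock: 16.27
eef_pos: [0.6249, -0.0763, 0.0869]
ee_rot: [0.186, 0.983, -0.0, 0.0]
force: [-0.5, 0.0, -0.4]
finger_gap: 0.0212
grip_force: 25.0
```

Emit:
{"name": "carry_out", "arguments": {
  "plan": [
    {"linear":[0,0,0],"delta_rot":[0,0,0],"fingers":30},
    {"linear":[0,0,0],"delta_rot":[0,0,0],"fingers":50},
    {"linear":[0,0,0],"delta_rot":[0,0,0],"fingers":50},
    {"linear":[0,0,1],"delta_rot":[0,0,0],"fingers":50},
    {"linear":[0,0,1],"delta_rot":[0,0,0],"fingers":50},
    {"linear":[0,0,1],"delta_rot":[0,0,0],"fingers":50},
    {"linear":[-0.2,1,0],"delta_rot":[0,0,0],"fingers":50},
    {"linear":[-0.2,1,0],"delta_rot":[0,0,0],"fingers":50}
  ]
}}

```text
clock: 17.27
eef_pos: [0.6147, -0.0258, 0.1621]
ee_rot: [0.186, 0.983, 0.0, 0.0]
force: [-0.2, 0.6, 0.2]
finger_gap: 0.0501
grip_force: 0.0
```

Emit:
{"name": "carry_out", "arguments": {
  "plan": [
    {"linear":[-0.2,1,0],"delta_rot":[0,0,0],"fingers":50},
    {"linear":[-0.2,1,0],"delta_rot":[0,0,0],"fingers":50},
    {"linear":[-0.2,1,0],"delta_rot":[0,0,0],"fingers":50},
    {"linear":[-0.2,1,0],"delta_rot":[0,0,0],"fingers":50},
    {"linear":[-0.2,1,0],"delta_rot":[0,0,0],"fingers":50},
    {"linear":[-0.2,1,0],"delta_rot":[0,0,0],"fingers":50},
    {"linear":[-0.2,1,0],"delta_rot":[0,0,0],"fingers":50},
    {"linear":[-0.2,1,0],"delta_rot":[0,0,0],"fingers":50}
  ]
}}

```text
clock: 18.27
eef_pos: [0.5746, 0.1746, 0.1619]
ee_rot: [0.186, 0.983, 0.0, 0.0]
force: [-0.0, -0.4, 1.2]
finger_gap: 0.0498
grip_force: 0.0
```

Run:
```python
from h import *
s=monitor.state();print(s["clock"],s["eef_pos"],s["finger_gap"])
c=shot("scene");t=shot("top")
print("ylid",fit([c,t],(.6255,-.076),rs=(.036,),z=.065),fit([c],(.6255,-.076),rs=(.036,),z=.065))
print("red",fit([c],CAD["red"]),fit([c],(.5415,.344),rs=(.036,),z=.018))
save(c,"s4.png",(200,170,400,320),3)
```

```text
18.275 [0.57462913 0.17457785 0.16186709] 0.04981031085631212
ylid [ 1.58171223e+04  6.25500000e-01 -7.50000000e-02] [ 7.4294302e+03  6.2550000e-01 -7.6000000e-02]
red [1.69851829e+04 6.14000000e-01 7.40000000e-02] [8.175481e+03 5.425000e-01 3.450000e-01]
```

Emit:
{"name": "carry_out", "arguments": {
  "plan": [
    {"linear":[-0.19,0.97,0],"delta_rot":[0,0,0],"fingers":50},
    {"linear":[-0.19,0.97,0],"delta_rot":[0,0,0],"fingers":50},
    {"linear":[-0.19,0.97,0],"delta_rot":[0,0,0],"fingers":50},
    {"linear":[-0.19,0.97,0],"delta_rot":[0,0,0],"fingers":50},
    {"linear":[-0.19,0.97,0],"delta_rot":[0,0,0],"fingers":50},
    {"linear":[-0.19,0.97,0],"delta_rot":[0,0,0],"fingers":50},
    {"linear":[-0.19,0.97,0],"delta_rot":[0,0,0],"fingers":50},
    {"linear":[0,0,0],"delta_rot":[0,0,0],"fingers":50}
  ]
}}

```text
clock: 19.38
eef_pos: [0.5413, 0.3445, 0.1615]
ee_rot: [0.185, 0.983, -0.0, -0.0]
force: [0.9, -0.8, 0.3]
finger_gap: 0.0498
grip_force: 0.0
```

Emit:
{"name": "carry_out", "arguments": {
  "plan": [
    {"linear":[0,0,-1],"delta_rot":[0,0,0],"fingers":50},
    {"linear":[0,0,-1],"delta_rot":[0,0,0],"fingers":50},
    {"linear":[0,0,-1],"delta_rot":[0,0,0],"fingers":50},
    {"linear":[0,0,-1],"delta_rot":[0,0,0],"fingers":50},
    {"linear":[0,0,0],"delta_rot":[0,0,0],"fingers":50},
    {"linear":[0,0,0],"delta_rot":[0,0,0],"fingers":50}
  ]
}}

```text
clock: 20.12
eef_pos: [0.5422, 0.3433, 0.0629]
ee_rot: [0.186, 0.983, 0.0, 0.001]
force: [-0.4, 0.3, 0.4]
finger_gap: 0.05
grip_force: 0.0
```

Emit:
{"name": "carry_out", "arguments": {
  "plan": [
    {"linear":[0,0,-0.9],"delta_rot":[0,0,0],"fingers":50},
    {"linear":[0,0,0],"delta_rot":[0,0,0],"fingers":50},
    {"linear":[0,0,0],"delta_rot":[0,0,0],"fingers":15},
    {"linear":[0,0,0],"delta_rot":[0,0,0],"fingers":15},
    {"linear":[0,0,0],"delta_rot":[0,0,0],"fingers":15},
    {"linear":[0,0,0],"delta_rot":[0,0,0],"fingers":15}
  ]
}}

```text
clock: 20.88
eef_pos: [0.5418, 0.3436, 0.0398]
ee_rot: [0.186, 0.983, 0.0, 0.0]
force: [-0.9, -1.1, 3.7]
finger_gap: 0.0213
grip_force: 25.0
```

View pics/s4.png

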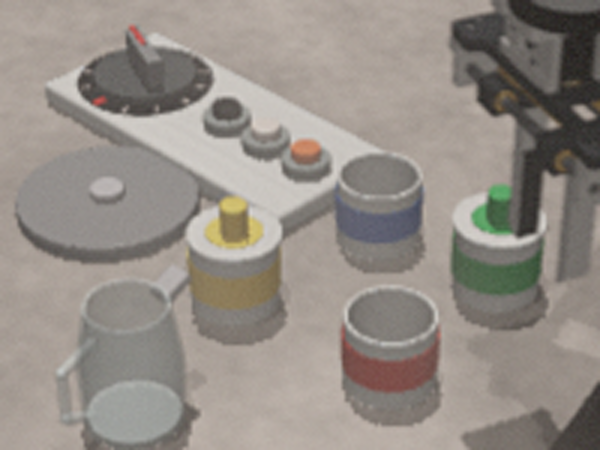

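Yellow sits flat at crop (235,235), and the red lid is gripped. I'll lift it and move towards the red caddy.

Emit:
{"name": "carry_out", "arguments": {
  "plan": [
    {"linear":[0,0,1],"delta_rot":[0,0,0],"fingers":15},
    {"linear":[0,0,1],"delta_rot":[0,0,0],"fingers":15},
    {"linear":[0,0,1],"delta_rot":[0,0,0],"fingers":15},
    {"linear":[0,0,1],"delta_rot":[0,0,0],"fingers":15},
    {"linear":[0.4,-1,0],"delta_rot":[0,0,0],"fingers":15},
    {"linear":[0.4,-1,0],"delta_rot":[0,0,0],"fingers":15},
    {"linear":[0.4,-1,0],"delta_rot":[0,0,0],"fingers":15},
    {"linear":[0.4,-1,0],"delta_rot":[0,0,0],"fingers":15}
  ]
}}

```text
clock: 21.88
eef_pos: [0.5818, 0.2427, 0.1392]
ee_rot: [0.186, 0.983, -0.0, -0.0]
force: [0.1, -0.1, -1.0]
finger_gap: 0.021
grip_force: 25.0
```

Emit:
{"name": "carry_out", "arguments": {
  "plan": [
    {"linear":[0.4,-1,0],"delta_rot":[0,0,0],"fingers":15},
    {"linear":[0.4,-1,0],"delta_rot":[0,0,0],"fingers":15},
    {"linear":[0.4,-1,0],"delta_rot":[0,0,0],"fingers":15},
    {"linear":[0,0,0],"delta_rot":[0,0,0],"fingers":15},
    {"linear":[0,0,0],"delta_rot":[0,0,0],"fingers":15}
  ]
}}

```text
clock: 22.5
eef_pos: [0.6113, 0.1691, 0.1391]
ee_rot: [0.186, 0.983, 0.0, -0.0]
force: [0.6, 0.2, -0.3]
finger_gap: 0.021
grip_force: 25.0
```

Run:
```python
from h import *
s=monitor.state();print(s["clock"],s["eef_pos"],s["finger_gap"])
t=shot("top");c=shot("scene")
for k in("red","blue"): print(k,fit([t],CAD[k],d=.03),fit([c],CAD[k],d=.03))
p=shot("wrist");e=s["eef_pos"];print("lid",fit([p],e[:2],rs=(.036,),z=e[2]-.021,d=.01))
```

```text
22.5 [0.61129216 0.16907631 0.13911433] 0.02098401502245103
red [1.78024606e+04 6.13000000e-01 7.30000000e-02] [1.58354592e+04 6.14000000e-01 7.40000000e-02]
blue [ 1.70691092e+04  4.88000000e-01 -5.40000000e-02] [ 1.62516674e+04  4.89000000e-01 -5.40000000e-02]
lid [4.1759189e+03 6.1230000e-01 1.6910000e-01]
```

Emit:
{"name": "carry_out", "arguments": {
  "plan": [
    {"linear":[0.06,-0.96,0],"delta_rot":[0,0,0],"fingers":15},
    {"linear":[0,-0.96,0],"delta_rot":[0,0,0],"fingers":15},
    {"linear":[0,-0.96,0],"delta_rot":[0,0,0],"fingers":15},
    {"linear":[0,-0.94,0],"delta_rot":[0,0,0],"fingers":15},
    {"linear":[0,0,-0.8],"delta_rot":[0,0,0],"fingers":15},
    {"linear":[0,0,-0.4],"delta_rot":[0,0,0],"fingers":15},
    {"linear":[0,0,-0.3],"delta_rot":[0,0,0],"fingers":15},
    {"linear":[0,0,0],"delta_rot":[0,0,0],"fingers":15}
  ]
}}

```text
clock: 23.65
eef_pos: [0.6129, 0.0734, 0.1014]
ee_rot: [0.186, 0.983, -0.0, -0.0]
force: [-0.1, 0.5, -0.0]
finger_gap: 0.0214
grip_force: 25.0
```

Emit:
{"name": "carry_out", "arguments": {
  "plan": [
    {"linear":[0,0,-0.3],"delta_rot":[0,0,0],"fingers":15},
    {"linear":[0,0,-0.28],"delta_rot":[0,0,0],"fingers":15},
    {"linear":[0,0,0],"delta_rot":[0,0,0],"fingers":15},
    {"linear":[0,0,0],"delta_rot":[0,0,0],"fingers":15}
  ]
}}

```text
clock: 24.15
eef_pos: [0.6131, 0.073, 0.0873]
ee_rot: [0.186, 0.983, -0.0, -0.0]
force: [-0.2, 0.9, -1.0]
finger_gap: 0.0215
grip_force: 25.0
```

Emit:
{"name": "carry_out", "arguments": {
  "plan": [
    {"linear":[0,0,0],"delta_rot":[0,0,0],"fingers":30},
    {"linear":[0,0,0],"delta_rot":[0,0,0],"fingers":50},
    {"linear":[0,0,0],"delta_rot":[0,0,0],"fingers":50},
    {"linear":[0,0,1],"delta_rot":[0,0,0],"fingers":50},
    {"linear":[0,0,1],"delta_rot":[0,0,0],"fingers":50},
    {"linear":[0,0,1],"delta_rot":[0,0,0],"fingers":50},
    {"linear":[0,0,1],"delta_rot":[0,0,0],"fingers":50},
    {"linear":[-0.3,-1,0.4],"delta_rot":[0,0,-1],"fingers":50}
  ]
}}

```text
clock: 25.15
eef_pos: [0.606, 0.0487, 0.1988]
ee_rot: [0.228, 0.974, 0.0, 0.001]
force: [0.2, -1.0, -0.5]
finger_gap: 0.0499
grip_force: 0.0
```

Emit:
{"name": "carry_out", "arguments": {
  "plan": [
    {"linear":[-0.3,-1,0.4],"delta_rot":[0,0,-1],"fingers":50},
    {"linear":[-0.3,-1,0.4],"delta_rot":[0,0,-1],"fingers":50},
    {"linear":[-0.3,-1,0],"delta_rot":[0,0,-1],"fingers":50},
    {"linear":[-0.3,-1,0],"delta_rot":[0,0,-1],"fingers":50},
    {"linear":[-0.3,-1,0],"delta_rot":[0,0,-1],"fingers":50},
    {"linear":[-0.3,-1,0],"delta_rot":[0,0,-1],"fingers":50},
    {"linear":[-0.3,-1,0],"delta_rot":[0,0,-1],"fingers":50},
    {"linear":[-0.3,-1,0],"delta_rot":[0,0,-1],"fingers":50}
  ]
}}

```text
clock: 26.15
eef_pos: [0.5453, -0.1528, 0.2174]
ee_rot: [0.549, 0.836, 0.0, 0.0]
force: [-0.5, -0.4, 0.1]
finger_gap: 0.0501
grip_force: 0.0
```

Emit:
{"name": "carry_out", "arguments": {
  "plan": [
    {"linear":[-0.3,-1,0],"delta_rot":[0,0,-1],"fingers":50},
    {"linear":[-0.3,-1,0],"delta_rot":[0,0,-1],"fingers":50},
    {"linear":[-0.3,-1,0],"delta_rot":[0,0,-1],"fingers":50},
    {"linear":[-0.3,-1,0],"delta_rot":[0,0,-1],"fingers":50},
    {"linear":[-0.3,-1,0],"delta_rot":[0,0,-1],"fingers":50},
    {"linear":[-0.3,-1,0],"delta_rot":[0,0,-1],"fingers":50},
    {"linear":[0,0,0],"delta_rot":[0,0,-1],"fingers":50},
    {"linear":[0,0,0],"delta_rot":[0,0,0],"fingers":50}
  ]
}}

```text
clock: 27.15
eef_pos: [0.5005, -0.3021, 0.2173]
ee_rot: [0.774, 0.633, 0.0, 0.0]
force: [-0.9, -0.1, 0.4]
finger_gap: 0.0499
grip_force: 0.0
```

Run:
```python
from h import *
s=monitor.state();print(s["clock"],s["eef_pos"],s["joints"].round(3),s["ee_rot"])
p=shot("wrist");save(p,"w3.png");t=shot("top");c=shot("scene")
for k,z in [("zero_mark",.02),("dial_grip",.052),("key_white_top",.042),("key_orange_top",.042),("key_black_top",.042),("kettle_base",0)]:
    for n,q in(("w",p),("t",t),("s",c)):
        print(k,n,[(np.round(a["at"]).tolist(),round(a["confidence"],2),w(q,a["at"],z)[:2].round(4).tolist()) for a in finder.place_of(q,k)[:2]])
print("rlid",fit([t,c],(.613,.073),rs=(.036,),z=.065),[(k,fit([t,c],v)) for k,v in CAD.items()][2])
```

```text
27.15 [ 0.50048105 -0.30213938  0.21726782] [-0.606  0.383  1.427  0.     1.332 -0.407] [7.73890160e-01 6.33319841e-01 1.36821584e-05 1.01409892e-05]
zero_mark w [([363.0, 270.0], 0.95, [0.5343, -0.3532])]
zero_mark t [([485.0, 262.0], 0.82, [0.5375, -0.3517])]
zero_mark s [([234.0, 201.0], 0.56, [0.5203, -0.3581])]
dial_grip w [([296.0, 290.0], 0.83, [0.4769, -0.3484]), ([270.0, 160.0], 0.5, [0.4791, -0.2421])]
dial_grip t [([488.0, 293.0], 0.57, [0.4768, -0.3452]), ([381.0, 290.0], 0.32, [0.4778, -0.1422])]
dial_grip s []
key_white_top w [([259.0, 96.0], 0.83, [0.4805, -0.195]), ([282.0, 178.0], 0.33, [0.4839, -0.2576])]
key_white_top t [([483.0, 261.0], 0.74, [0.5378, -0.341]), ([406.0, 285.0], 0.64, [0.4899, -0.1909])]
key_white_top s [([246.0, 310.0], 0.54, [0.7952, 0.0127]), ([290.0, 212.0], 0.48, [0.4778, -0.1849])]
key_orange_top w [([242.0, 27.0], 0.58, [0.4794, -0.1471])]
key_orange_top t [([331.0, 282.0], 0.59, [0.492, -0.0475]), ([382.0, 292.0], 0.51, [0.474, -0.1449])]
key_orange_top s [([297.0, 219.0], 0.54, [0.4898, -0.1513])]
key_black_top w [([274.0, 159.0], 0.71, [0.4812, -0.2422])]
key_black_top t [([434.0, 292.0], 0.5, [0.4764, -0.2442]), ([437.0, 291.0], 0.49, [0.4785, -0.2512])]
key_black_top s [([276.0, 205.0], 0.55, [0.4773, -0.2374])]
kettle_base w [([280.0, 175.0], 0.68, [0.4791, -0.2583])]
kettle_base t [([438.0, 290.0], 0.63, [0.4821, -0.262])]
kettle_base s [([270.0, 216.0], 0.65, [0.4819, -0.2604]), ([327.0, 356.0], 0.6, [0.7464, 0.1888])]
rlid [1.65604516e+04 6.13000000e-01 7.40000000e-02] ('blue', array([ 3.33870007e+04,  4.88000000e-01, -5.40000000e-02]))
```

View pics/w3.png

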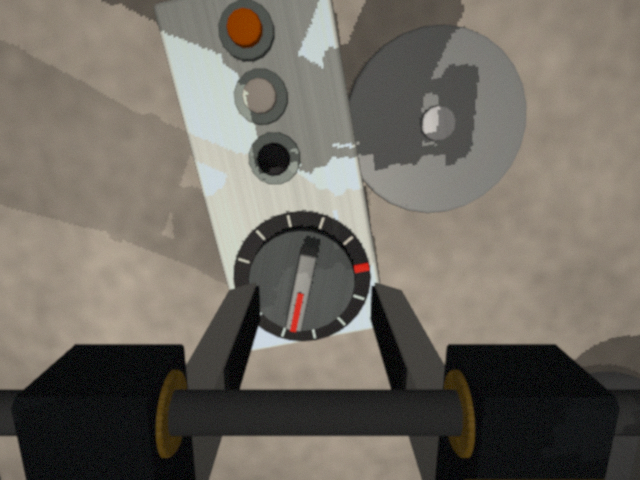

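The dial ring is centred at about (302,276), with the red zero mark at (363,268). The red pointer strip runs from (300,294) to (294,332). The keys are black (273,158), white (259,96) and orange (243,28).

```bash
cat >> h.py <<'E'
def dial(p):
    "red blobs (mark z=.021, pointer z=.058) and dial centre (disc r=.046 at z .03)"
    for r in (.06,.061,.0605,.059): pass
    c=fit([p],(.478,-.349),rs=(.046,),z=.03,d=.012)
    out=[]
    for b in blobs(p,"red",70,120,25):
        X=w(p,b[1],.021)[:2];Y=w(p,b[1],.058)[:2]
        if np.hypot(*(X-c[1:]))<.09: out.append((b[0],np.round(b[1]).tolist(),X.round(4).tolist(),Y.round(4).tolist(),np.degrees(np.arctan2(*(X-c[1:])[::-1])).round(1),np.degrees(np.arctan2(*(Y-c[1:])[::-1])).round(1)))
    return c,out
E
python3 - <<'E'
from h import *
p=shot("wrist");t=shot("top")
for q in(p,t): print(dial(q))
print([fit([p],(.478,-.349),rs=(r,),z=.021,d=.01) for r in(.058,.060,.062)])
print(w(p,(302,276),.021))
for n,a in(("o",(244,27)),("w",(261,95)),("b",(274,157))): print(n,w(p,a,.042).round(4))
E
```

```text
(array([ 7.2630061e+03,  4.8000000e-01, -3.5000000e-01]), [(156, [361.0, 268.0], [0.5331, -0.3499], [0.5314, -0.3374], np.float64(0.1), np.float64(13.8)), (248, [296.0, 313.0], [0.4684, -0.3808], [0.4734, -0.3651], np.float64(-110.7), np.float64(-113.6))])
(array([ 6.0133728e+03,  4.7900000e-01, -3.4800000e-01]), [(32, [483.0, 265.0], [0.5322, -0.3477], [0.5291, -0.3353], np.float64(0.3), np.float64(14.2))])
[array([ 4.1984329e+03,  4.8100000e-01, -3.4600000e-01]), array([ 6.7073911e+03,  4.8000000e-01, -3.4900000e-01]), array([ 4.6794834e+03,  4.8000000e-01, -3.5100000e-01])]
[ 0.48090362 -0.34719516  0.021     ]
o [ 0.4809 -0.1472  0.042 ]
w [ 0.4823 -0.1947  0.042 ]
b [ 0.4817 -0.2409  0.042 ]
```

Emit:
{"name": "carry_out", "arguments": {
  "plan": [
    {"linear":[-0.42,-0.95,-0.6],"delta_rot":[0,0,-1],"fingers":50},
    {"linear":[-0.4,-0.95,-1],"delta_rot":[0,0,-1],"fingers":50},
    {"linear":[0,0,-1],"delta_rot":[0,0,-0.44],"fingers":50},
    {"linear":[0,0,-1],"delta_rot":[0,0,0],"fingers":50},
    {"linear":[0,0,-1],"delta_rot":[0,0,0],"fingers":50},
    {"linear":[0,0,-0.6],"delta_rot":[0,0,0],"fingers":50},
    {"linear":[0,0,0],"delta_rot":[0,0,0],"fingers":50},
    {"linear":[0,0,0],"delta_rot":[0,0,0],"fingers":50}
  ]
}}

```text
clock: 29.3
eef_pos: [0.4805, -0.3498, 0.0882]
ee_rot: [0.837, 0.547, 0.0, 0.001]
force: [0.6, 0.8, -0.2]
finger_gap: 0.0501
grip_force: 0.0
```

Run:
```python
from h import *
s=monitor.state();print(s["clock"],s["eef_pos"],s["joints"].round(3),s["ee_rot"])
p=shot("wrist");print(dial(p));save(p,"w4.png")
```

```text
29.3 [ 0.4804683  -0.3497869   0.08824373] [-0.691  0.536  1.522 -0.     1.082 -0.279] [8.36827819e-01 5.47465717e-01 1.97000622e-04 6.71619198e-04]
(array([ 4.6243707e+03,  4.8000000e-01, -3.5000000e-01]), [(330, [401.0, 233.0], [0.5336, -0.3499], [0.5299, -0.3388], np.float64(0.2), np.float64(12.6)), (702, [312.0, 325.0], [0.4663, -0.3808], [0.4736, -0.3648], np.float64(-114.0), np.float64(-113.5))])
```

View pics/w4.png

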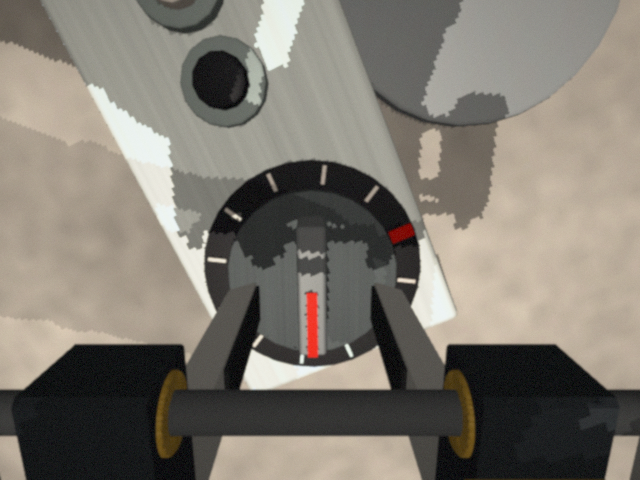

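The bar at column 312 sits centred between the open fingers. I'll go down and grip it.

Emit:
{"name": "carry_out", "arguments": {
  "plan": [
    {"linear":[0,0,-0.8],"delta_rot":[0,0,0],"fingers":50},
    {"linear":[0,0,-0.6],"delta_rot":[0,0,0],"fingers":50},
    {"linear":[0,0,0],"delta_rot":[0,0,0],"fingers":50},
    {"linear":[0,0,0],"delta_rot":[0,0,0],"fingers":8},
    {"linear":[0,0,0],"delta_rot":[0,0,0],"fingers":8},
    {"linear":[0,0,0],"delta_rot":[0,0,0],"fingers":8},
    {"linear":[0,0,0],"delta_rot":[0,0,0],"fingers":8},
    {"linear":[0,0,0],"delta_rot":[0,0,0],"fingers":8}
  ]
}}

```text
clock: 30.35
eef_pos: [0.4792, -0.349, 0.0524]
ee_rot: [0.837, 0.547, -0.001, -0.001]
force: [-8.5, 4.4, 6.2]
finger_gap: 0.0137
grip_force: 25.0
```

Emit:
{"name": "carry_out", "arguments": {
  "plan": [
    {"linear":[0,0,0],"delta_rot":[0,0,-1],"fingers":8},
    {"linear":[0,0,0],"delta_rot":[0,0,-1],"fingers":8},
    {"linear":[0,0,0],"delta_rot":[0,0,-1],"fingers":8},
    {"linear":[0,0,0],"delta_rot":[0,0,-1],"fingers":8}
  ]
}}

```text
clock: 30.85
eef_pos: [0.4794, -0.3492, 0.0524]
ee_rot: [0.92, 0.393, -0.001, -0.001]
force: [-7.2, 3.4, 5.8]
finger_gap: 0.0138
grip_force: 25.0
```

Emit:
{"name": "carry_out", "arguments": {
  "plan": [
    {"linear":[-0.03,0.02,0],"delta_rot":[0,0,-1],"fingers":8},
    {"linear":[0,0,0],"delta_rot":[0,0,-1],"fingers":8},
    {"linear":[0,0,0],"delta_rot":[0,0,-1],"fingers":8},
    {"linear":[0,0,0],"delta_rot":[0,0,-1],"fingers":8},
    {"linear":[0,0,0],"delta_rot":[0,0,-1],"fingers":8},
    {"linear":[0,0,0],"delta_rot":[0,0,-1],"fingers":8},
    {"linear":[0,0,0],"delta_rot":[0,0,-1],"fingers":8},
    {"linear":[0,0,0],"delta_rot":[0,0,-1],"fingers":8}
  ]
}}

```text
clock: 31.85
eef_pos: [0.4794, -0.3495, 0.0525]
ee_rot: [0.999, 0.054, 0.0, 0.001]
force: [0.6, -3.1, -1.4]
finger_gap: 0.014
grip_force: 25.0
```

Emit:
{"name": "carry_out", "arguments": {
  "plan": [
    {"linear":[0,0,0],"delta_rot":[0,0,-1],"fingers":8},
    {"linear":[0,0,0],"delta_rot":[0,0,-1],"fingers":8},
    {"linear":[0,0,0],"delta_rot":[0,0,-1],"fingers":8},
    {"linear":[0,0,0],"delta_rot":[0,0,-1],"fingers":8},
    {"linear":[0,0,0],"delta_rot":[0,0,-1],"fingers":8},
    {"linear":[0,0,0],"delta_rot":[0,0,-1],"fingers":8},
    {"linear":[0,0,0],"delta_rot":[0,0,-1],"fingers":8},
    {"linear":[0,0,0],"delta_rot":[0,0,-1],"fingers":8}
  ]
}}

```text
clock: 32.85
eef_pos: [0.4793, -0.3498, 0.0525]
ee_rot: [0.957, -0.291, 0.001, 0.001]
force: [0.0, -6.1, -1.5]
finger_gap: 0.014
grip_force: 25.0
```

Emit:
{"name": "carry_out", "arguments": {
  "plan": [
    {"linear":[0,0,0],"delta_rot":[0,0,-1],"fingers":8},
    {"linear":[0,0,0],"delta_rot":[0,0,-1],"fingers":8},
    {"linear":[0,0,0],"delta_rot":[0,0,-1],"fingers":8},
    {"linear":[0,0,0],"delta_rot":[0,0,-1],"fingers":8},
    {"linear":[0,0,0],"delta_rot":[0,0,-1],"fingers":8},
    {"linear":[0,0,0],"delta_rot":[0,0,-1],"fingers":8},
    {"linear":[0,0,0],"delta_rot":[0,0,0],"fingers":8},
    {"linear":[0,0,0],"delta_rot":[0,0,0],"fingers":8}
  ]
}}

```text
clock: 33.85
eef_pos: [0.4791, -0.35, 0.0525]
ee_rot: [0.85, -0.527, 0.001, 0.001]
force: [-1.7, -6.6, -0.8]
finger_gap: 0.0137
grip_force: 25.0
```

Run:
```python
from h import *
s=monitor.state();print(s["clock"],s["eef_pos"],s["joints"].round(3),Ro.from_quat(s["ee_rot"]).as_matrix()[:2,1])
print(dial(shot("wrist")),dial(shot("top")))
```

```text
33.85 [ 0.47911548 -0.35003236  0.05246599] [-6.920e-01  5.830e-01  1.544e+00 -1.000e-03  1.013e+00  1.990e+00] [-0.8960346  -0.44398388]
(array([ 4.0261772e+03,  4.8000000e-01, -3.4900000e-01]), [(511, [212.0, 246.0], [0.5334, -0.3495], [0.5296, -0.3623], np.float64(-0.5), np.float64(-15.0)), (841, [315.0, 357.0], [0.4648, -0.3189], [0.4741, -0.3376], np.float64(116.8), np.float64(117.3))]) (array([ 4.6225649e+03,  4.6700000e-01, -3.3600000e-01]), [(35, [481.0, 296.0], [0.4706, -0.3417], [0.4698, -0.3295], np.float64(-57.9), np.float64(66.9))])
```

Emit:
{"name": "carry_out", "arguments": {
  "plan": [
    {"linear":[0,0,0],"delta_rot":[0,0,0],"fingers":50},
    {"linear":[0,0,0],"delta_rot":[0,0,0],"fingers":50},
    {"linear":[0,0,0],"delta_rot":[0,0,0],"fingers":50},
    {"linear":[0,0,0.8],"delta_rot":[0,0,0],"fingers":50},
    {"linear":[0,0,0.8],"delta_rot":[0,0,1],"fingers":50},
    {"linear":[0,0,0],"delta_rot":[0,0,1],"fingers":50},
    {"linear":[0,0,0],"delta_rot":[0,0,1],"fingers":50},
    {"linear":[0,0,0],"delta_rot":[0,0,1],"fingers":50}
  ]
}}

```text
clock: 34.95
eef_pos: [0.4794, -0.3489, 0.0923]
ee_rot: [0.929, -0.37, 0.0, -0.0]
force: [0.5, 0.1, -0.5]
finger_gap: 0.0496
grip_force: 0.0
```

Emit:
{"name": "carry_out", "arguments": {
  "plan": [
    {"linear":[0,0,0],"delta_rot":[0,0,1],"fingers":50},
    {"linear":[0,0,0],"delta_rot":[0,0,1],"fingers":50},
    {"linear":[0,0,0],"delta_rot":[0,0,1],"fingers":50},
    {"linear":[0,0,0],"delta_rot":[0,0,1],"fingers":50},
    {"linear":[0,0,0],"delta_rot":[0,0,1],"fingers":50},
    {"linear":[0,0,0],"delta_rot":[0,0,1],"fingers":50},
    {"linear":[0,0,0],"delta_rot":[0,0,1],"fingers":50},
    {"linear":[0,0,0],"delta_rot":[0,0,1],"fingers":50}
  ]
}}

```text
clock: 35.95
eef_pos: [0.4794, -0.3489, 0.0922]
ee_rot: [1.0, -0.03, -0.0, -0.0]
force: [-1.0, 0.1, -0.6]
finger_gap: 0.0501
grip_force: 0.0
```

Emit:
{"name": "carry_out", "arguments": {
  "plan": [
    {"linear":[0,0,0],"delta_rot":[0,0,1],"fingers":50},
    {"linear":[0,0,0],"delta_rot":[0,0,1],"fingers":50},
    {"linear":[0,0,0],"delta_rot":[0,0,1],"fingers":50},
    {"linear":[0,0,0],"delta_rot":[0,0,1],"fingers":50},
    {"linear":[0,0,0],"delta_rot":[0,0,1],"fingers":50},
    {"linear":[0,0,0],"delta_rot":[0,0,1],"fingers":50},
    {"linear":[0,0,0],"delta_rot":[0,0,1],"fingers":50},
    {"linear":[0,0,0],"delta_rot":[0,0,1],"fingers":50}
  ]
}}

```text
clock: 36.95
eef_pos: [0.4794, -0.3489, 0.0922]
ee_rot: [0.95, 0.314, -0.0, -0.0]
force: [-0.2, -0.4, 0.1]
finger_gap: 0.05
grip_force: 0.0
```

Emit:
{"name": "carry_out", "arguments": {
  "plan": [
    {"linear":[0,0,0],"delta_rot":[0,0,1],"fingers":50},
    {"linear":[0,0,0],"delta_rot":[0,0,1],"fingers":50},
    {"linear":[0,0,0],"delta_rot":[0,0,1],"fingers":50},
    {"linear":[0,0,0],"delta_rot":[0,0,1],"fingers":50},
    {"linear":[0,0,0],"delta_rot":[0,0,1],"fingers":50},
    {"linear":[0,0,0],"delta_rot":[0,0,1],"fingers":50},
    {"linear":[0,0,0],"delta_rot":[0,0,1],"fingers":50},
    {"linear":[0,0,0],"delta_rot":[0,0,1],"fingers":50}
  ]
}}

```text
clock: 37.95
eef_pos: [0.4794, -0.3489, 0.0922]
ee_rot: [0.785, 0.619, 0.0, -0.0]
force: [0.7, 0.8, 0.4]
finger_gap: 0.0503
grip_force: 0.0
```

Emit:
{"name": "carry_out", "arguments": {
  "plan": [
    {"linear":[0,0,0],"delta_rot":[0,0,1],"fingers":50},
    {"linear":[0,0,0],"delta_rot":[0,0,1],"fingers":50},
    {"linear":[0,0,0],"delta_rot":[0,0,1],"fingers":50},
    {"linear":[0,0,0],"delta_rot":[0,0,1],"fingers":50},
    {"linear":[0,0,0],"delta_rot":[0,0,1],"fingers":50},
    {"linear":[0,0,0],"delta_rot":[0,0,1],"fingers":50},
    {"linear":[0,0,0],"delta_rot":[0,0,1],"fingers":50},
    {"linear":[0,0,0],"delta_rot":[0,0,1],"fingers":50}
  ]
}}

```text
clock: 38.95
eef_pos: [0.4794, -0.3489, 0.0922]
ee_rot: [0.526, 0.851, 0.0, -0.0]
force: [-0.4, 0.5, 0.0]
finger_gap: 0.0499
grip_force: 0.0
```

Run:
```python
from h import *
s=monitor.state();print(s["clock"],s["eef_pos"],s["joints"].round(3),np.degrees(np.arctan2(*Ro.from_quat(s["ee_rot"]).as_matrix()[:2,1][::-1])))
print(dial(shot("wrist")))
```

```text
38.95 [ 0.4793671  -0.3488573   0.09221055] [-0.691  0.529  1.523  0.     1.09  -1.154] 26.557538020077317
(array([ 3.760952e+03,  4.800000e-01, -3.490000e-01]), [(272, [313.0, 202.0], [0.463, -0.316], [0.4605, -0.3107], np.float64(117.2), np.float64(116.9)), (762, [313.0, 259.0], [0.4774, -0.345], [0.4727, -0.3351], np.float64(123.1), np.float64(117.8))])
```

Emit:
{"name": "carry_out", "arguments": {
  "plan": [
    {"linear":[0,-0.03,-0.8],"delta_rot":[0,0,0.1],"fingers":50},
    {"linear":[0,0,-0.8],"delta_rot":[0,0,0],"fingers":50},
    {"linear":[0,0,0],"delta_rot":[0,0,0],"fingers":50},
    {"linear":[0,0,0],"delta_rot":[0,0,0],"fingers":8},
    {"linear":[0,0,0],"delta_rot":[0,0,0],"fingers":8},
    {"linear":[0,0,0],"delta_rot":[0,0,0],"fingers":8},
    {"linear":[0,0,0],"delta_rot":[0,0,0],"fingers":8},
    {"linear":[0,0,0],"delta_rot":[0,0,0],"fingers":8}
  ]
}}

```text
clock: 40.0
eef_pos: [0.4791, -0.35, 0.0525]
ee_rot: [0.523, 0.852, -0.0, -0.0]
force: [-4.3, -1.5, 4.9]
finger_gap: 0.0136
grip_force: 25.0
```

Emit:
{"name": "carry_out", "arguments": {
  "plan": [
    {"linear":[0,0,0],"delta_rot":[0,0,-1],"fingers":8},
    {"linear":[0,0,0],"delta_rot":[0,0,-1],"fingers":8},
    {"linear":[0,0,0],"delta_rot":[0,0,-1],"fingers":8},
    {"linear":[0,0,0],"delta_rot":[0,0,-1],"fingers":8},
    {"linear":[0,0,0],"delta_rot":[0,0,-1],"fingers":8},
    {"linear":[0,0,0],"delta_rot":[0,0,-1],"fingers":8},
    {"linear":[0,0,0],"delta_rot":[0,0,-1],"fingers":8},
    {"linear":[0,0,0],"delta_rot":[0,0,-1],"fingers":8}
  ]
}}

```text
clock: 41.0
eef_pos: [0.4788, -0.35, 0.0525]
ee_rot: [0.784, 0.621, -0.0, -0.0]
force: [-6.8, -0.9, 5.0]
finger_gap: 0.0139
grip_force: 25.0
```

Emit:
{"name": "carry_out", "arguments": {
  "plan": [
    {"linear":[0,0,0],"delta_rot":[0,0,-1],"fingers":8},
    {"linear":[0,0,0],"delta_rot":[0,0,-1],"fingers":8},
    {"linear":[0,0,0],"delta_rot":[0,0,-1],"fingers":8},
    {"linear":[0,0,0],"delta_rot":[0,0,-1],"fingers":8},
    {"linear":[0,0,0],"delta_rot":[0,0,-1],"fingers":8},
    {"linear":[0,0,0],"delta_rot":[0,0,-1],"fingers":8},
    {"linear":[0,0,0],"delta_rot":[0,0,-1],"fingers":8},
    {"linear":[0,0,0],"delta_rot":[0,0,-1],"fingers":8}
  ]
}}

```text
clock: 42.0
eef_pos: [0.4786, -0.3498, 0.0525]
ee_rot: [0.949, 0.315, -0.001, -0.0]
force: [-9.5, -1.1, 7.2]
finger_gap: 0.0135
grip_force: 25.0
```

Emit:
{"name": "carry_out", "arguments": {
  "plan": [
    {"linear":[0,0,0],"delta_rot":[0,0,-1],"fingers":8},
    {"linear":[0,0,0],"delta_rot":[0,0,-1],"fingers":8},
    {"linear":[0,0,0],"delta_rot":[0,0,-1],"fingers":8},
    {"linear":[0,0,0],"delta_rot":[0,0,-1],"fingers":8},
    {"linear":[0,0,0],"delta_rot":[0,0,-1],"fingers":8},
    {"linear":[0,0,0],"delta_rot":[0,0,-1],"fingers":8},
    {"linear":[0,0,0],"delta_rot":[0,0,-1],"fingers":8},
    {"linear":[0,0,0],"delta_rot":[0,0,0],"fingers":8}
  ]
}}

```text
clock: 43.0
eef_pos: [0.4785, -0.3497, 0.0525]
ee_rot: [1.0, 0.016, -0.001, -0.0]
force: [-9.6, 1.7, 8.3]
finger_gap: 0.0138
grip_force: 25.0
```

Run:
```python
from h import *
s=monitor.state();print(s["clock"],s["eef_pos"],s["finger_gap"],s["joints"].round(3),np.degrees(np.arctan2(*Ro.from_quat(s["ee_rot"]).as_matrix()[:2,1][::-1])))
p=shot("wrist");print(dial(p));save(p,"w5.png")
```

```text
43.0 [ 0.47854017 -0.34965394  0.05252207] 0.013814841753230136 [-6.930e-01  5.830e-01  1.544e+00 -1.000e-03  1.016e+00  8.470e-01] -88.20121591329418
(array([ 4.4421876e+03,  4.8000000e-01, -3.5000000e-01]), [(559, [319.0, 179.0], [0.5335, -0.3497], [0.5375, -0.3493], np.float64(0.3), np.float64(0.7)), (404, [315.0, 214.0], [0.5175, -0.3485], [0.5245, -0.3483], np.float64(2.3), np.float64(2.2)), (1107, [315.0, 286.0], [0.4825, -0.3496], [0.4963, -0.3492], np.float64(9.1), np.float64(2.8))])
```

View pics/w5.png

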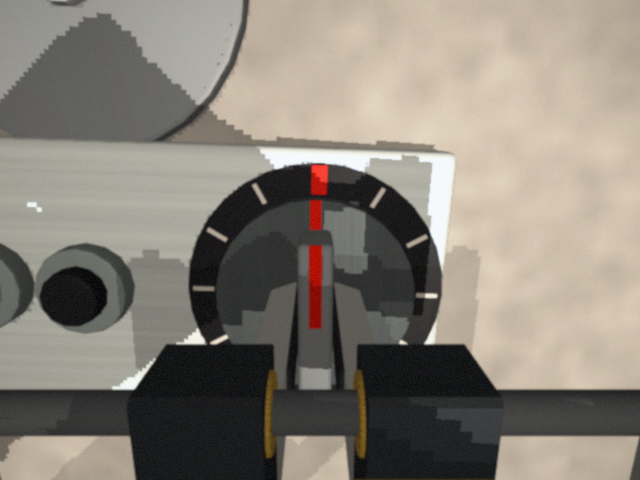

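The pointer strips at (315,214) and (315,286) stand about 2° anticlockwise of the zero mark at (319,179). I'll turn it 1.9° further clockwise.

Emit:
{"name": "carry_out", "arguments": {
  "plan": [
    {"linear":[-0.03,0,0],"delta_rot":[0,0,-0.38],"fingers":8},
    {"linear":[0,0,0],"delta_rot":[0,0,0],"fingers":8},
    {"linear":[0,0,0],"delta_rot":[0,0,0],"fingers":8},
    {"linear":[0,0,0],"delta_rot":[0,0,0],"fingers":50},
    {"linear":[0,0,0],"delta_rot":[0,0,0],"fingers":50},
    {"linear":[0,0,0],"delta_rot":[0,0,0],"fingers":50},
    {"linear":[0,0,1],"delta_rot":[0,0,0],"fingers":50},
    {"linear":[0,0,1],"delta_rot":[0,0,0],"fingers":50}
  ]
}}

```text
clock: 44.05
eef_pos: [0.4785, -0.3496, 0.1026]
ee_rot: [1.0, -0.0, -0.0, -0.0]
force: [-0.3, -0.8, -0.5]
finger_gap: 0.0495
grip_force: 0.0
```

Emit:
{"name": "carry_out", "arguments": {
  "plan": [
    {"linear":[0,0,0.5],"delta_rot":[0,0,0],"fingers":50},
    {"linear":[0,0,0],"delta_rot":[0,0,0],"fingers":50},
    {"linear":[0,0,0],"delta_rot":[0,0,0],"fingers":50}
  ]
}}

```text
clock: 44.42
eef_pos: [0.4783, -0.3495, 0.1137]
ee_rot: [1.0, -0.0, -0.001, -0.0]
force: [0.6, -0.9, 0.3]
finger_gap: 0.0499
grip_force: 0.0
```

Run:
```python
from h import *
s=monitor.state();print(s["clock"],s["eef_pos"],np.degrees(np.arctan2(*Ro.from_quat(s["ee_rot"]).as_matrix()[:2,1][::-1])))
p=shot("wrist");c,o=dial(p);print(c,o);save(p,"w6.png",(170,120,470,345),2.6)
# sub-pixel: red columns per row; mark z .021, disc strip z .03, bar strip z .058
h=cv2.cvtColor(np.array(p["pixels"]),cv2.COLOR_RGB2HSV);m=(((h[...,0]<7)|(h[...,0]>173))&(h[...,1]>120)&(h[...,2]>60))
for r in range(140,400,6):
    x=np.flatnonzero(m[r,200:440])+200
    if len(x)>3: print(r,x.min(),x.max(),[w(p,(x.mean(),r),z)[:2].round(4).tolist() for z in(.021,.03,.058)])
```

```text
44.425 [ 0.47826842 -0.34947864  0.11369312] -90.01648368282389
[ 6.1383801e+03  4.8000000e-01 -3.5000000e-01] [(330, [316.0, 168.0], [0.5334, -0.3498], [0.5364, -0.3498], np.float64(0.2), np.float64(0.2)), (238, [316.0, 194.0], [0.5178, -0.3497], [0.523, -0.3497], np.float64(0.4), np.float64(0.3)), (638, [315.0, 245.0], [0.4864, -0.3497], [0.4962, -0.3497], np.float64(2.8), np.float64(1.1))]
158 309 322 [[0.5391, -0.3497], [0.5396, -0.3497], [0.5412, -0.3497]]
164 309 322 [[0.5356, -0.3497], [0.5363, -0.3497], [0.5383, -0.3497]]
170 309 322 [[0.5322, -0.3497], [0.5329, -0.3497], [0.5353, -0.3497]]
176 309 322 [[0.5287, -0.3497], [0.5296, -0.3497], [0.5323, -0.3497]]
188 311 320 [[0.5216, -0.3497], [0.5227, -0.3497], [0.5263, -0.3497]]
194 311 320 [[0.518, -0.3497], [0.5193, -0.3497], [0.5232, -0.3497]]
200 311 320 [[0.5144, -0.3497], [0.5158, -0.3497], [0.5201, -0.3497]]
206 312 319 [[0.5108, -0.35], [0.5123, -0.35], [0.517, -0.3499]]
218 311 320 [[0.5034, -0.3497], [0.5052, -0.3497], [0.5108, -0.3497]]
224 311 320 [[0.4997, -0.3497], [0.5016, -0.3497], [0.5076, -0.3497]]
230 311 320 [[0.496, -0.3497], [0.498, -0.3497], [0.5044, -0.3497]]
236 311 320 [[0.4922, -0.3497], [0.4944, -0.3497], [0.5012, -0.3497]]
242 311 320 [[0.4884, -0.3497], [0.4907, -0.3497], [0.4979, -0.3497]]
248 310 320 [[0.4846, -0.3494], [0.487, -0.3494], [0.4947, -0.3495]]
254 310 320 [[0.4807, -0.3494], [0.4833, -0.3494], [0.4914, -0.3495]]
260 311 320 [[0.4769, -0.3497], [0.4796, -0.3497], [0.4881, -0.3497]]
266 311 319 [[0.4729, -0.3494], [0.4758, -0.3494], [0.4847, -0.3495]]
272 311 320 [[0.469, -0.3497], [0.472, -0.3497], [0.4814, -0.3497]]
```

View pics/w6.png

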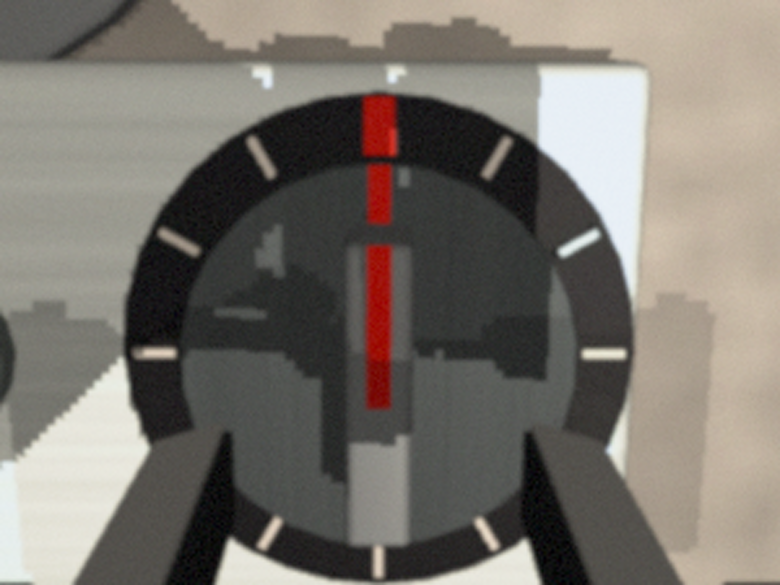

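The pointer and zero mark line up exactly: columns 311–320 against 309–322, both at y = -0.3497. Next I'll close the fingers and press white.

Emit:
{"name": "carry_out", "arguments": {
  "plan": [
    {"linear":[0.07,0.9,0],"delta_rot":[0,0,0],"fingers":0},
    {"linear":[0,0.9,0],"delta_rot":[0,0,0],"fingers":0},
    {"linear":[0,0.9,0],"delta_rot":[0,0,0],"fingers":0},
    {"linear":[0,0.9,0],"delta_rot":[0,0,0],"fingers":0},
    {"linear":[0,0.9,0],"delta_rot":[0,0,0],"fingers":0},
    {"linear":[0,0.9,0],"delta_rot":[0,0,0],"fingers":0},
    {"linear":[0,0.79,0],"delta_rot":[0,0,0],"fingers":0},
    {"linear":[0,0,0],"delta_rot":[0,0,0],"fingers":0}
  ]
}}

```text
clock: 45.48
eef_pos: [0.4805, -0.1937, 0.1148]
ee_rot: [1.0, 0.001, 0.0, 0.0]
force: [0.5, 0.2, 0.6]
finger_gap: 0.0009
grip_force: 0.0
```

Emit:
{"name": "carry_out", "arguments": {
  "plan": [
    {"linear":[0,0,-0.7],"delta_rot":[0,0,0],"fingers":0},
    {"linear":[0,0,-0.7],"delta_rot":[0,0,0],"fingers":0},
    {"linear":[0,0,-0.4],"delta_rot":[0,0,0],"fingers":0},
    {"linear":[0,0,0],"delta_rot":[0,0,0],"fingers":0},
    {"linear":[0,0,0],"delta_rot":[0,0,0],"fingers":0}
  ]
}}

```text
clock: 46.1
eef_pos: [0.4806, -0.1952, 0.0701]
ee_rot: [1.0, -0.0, 0.0, 0.0]
force: [0.8, 0.8, -0.6]
finger_gap: 0.001
grip_force: 0.0
```

Run:
```python
from h import *
s=monitor.state();print(s["clock"],s["eef_pos"],s["force"])
p=shot("wrist");save(p,"w7.png")
c=shot("scene");t=shot("top")
print([(k,fit([c],v,rs=(.036,) if k!="blue" else (.034,.03),z=.065 if k!="blue" else .06)) for k,v in CAD.items()])
```

```text
46.1 [ 0.48056519 -0.19518749  0.070143  ] [ 0.75128584  0.84609253 -0.5572894 ]
[('red', array([8.1180022e+03, 6.1300000e-01, 7.4000000e-02])), ('green', array([7.6634702e+03, 4.7400000e-01, 5.7000000e-02])), ('blue', array([ 9.3486211e+03,  4.8800000e-01, -5.2000000e-02])), ('yellow', array([ 8.2511962e+03,  6.2500000e-01, -7.7000000e-02]))]
```

View pics/w7.png

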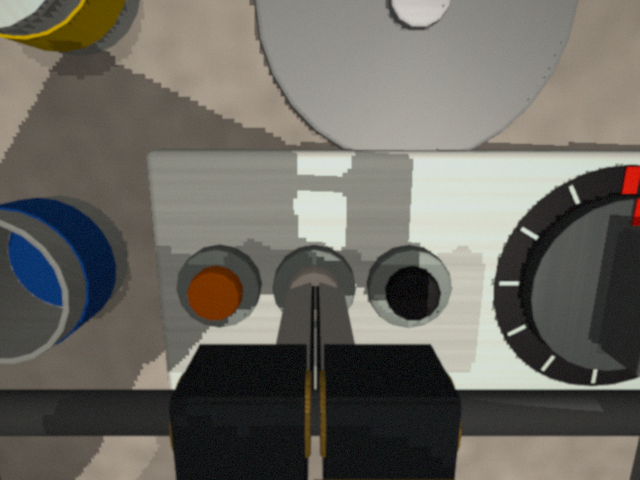

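The closed tips stand over the white key at (315,280), between orange (215,292) and black (412,292). I'll press down.

Emit:
{"name": "carry_out", "arguments": {
  "plan": [
    {"linear":[0,0,-0.3],"delta_rot":[0,0,0],"fingers":0},
    {"linear":[0,0,-0.15],"delta_rot":[0,0,0],"fingers":0},
    {"linear":[0,0,-0.15],"delta_rot":[0,0,0],"fingers":0},
    {"linear":[0,0,0],"delta_rot":[0,0,0],"fingers":0},
    {"linear":[0,0,0],"delta_rot":[0,0,0],"fingers":0}
  ]
}}

```text
clock: 46.88
eef_pos: [0.4804, -0.195, 0.055]
ee_rot: [1.0, -0.0, 0.0, 0.0]
force: [-1.9, 0.6, 8.1]
finger_gap: 0.0008
grip_force: 3.7
```

Emit:
{"name": "carry_out", "arguments": {
  "plan": [
    {"linear":[0,0,-0.06],"delta_rot":[0,0,0],"fingers":0},
    {"linear":[0,0,0],"delta_rot":[0,0,0],"fingers":0},
    {"linear":[0,0,0],"delta_rot":[0,0,0],"fingers":0}
  ]
}}

```text
clock: 47.25
eef_pos: [0.4806, -0.1951, 0.0546]
ee_rot: [1.0, -0.0, 0.0, 0.0]
force: [-8.7, 3.8, 22.9]
finger_gap: 0.0007
grip_force: 11.5
```

White is at its stop at 22.9 N. Orange is next.

Emit:
{"name": "carry_out", "arguments": {
  "plan": [
    {"linear":[0,0,0.5],"delta_rot":[0,0,0],"fingers":0},
    {"linear":[0,0,0.5],"delta_rot":[0,0,0],"fingers":0},
    {"linear":[0,0,0],"delta_rot":[0,0,0],"fingers":0},
    {"linear":[0,0.96,0],"delta_rot":[0,0,0],"fingers":0},
    {"linear":[0,0.97,0],"delta_rot":[0,0,0],"fingers":0},
    {"linear":[0,0,0],"delta_rot":[0,0,0],"fingers":0},
    {"linear":[0,0,-0.3],"delta_rot":[0,0,0],"fingers":0},
    {"linear":[0,0,-0.3],"delta_rot":[0,0,0],"fingers":0}
  ]
}}

```text
clock: 48.25
eef_pos: [0.4802, -0.1474, 0.0624]
ee_rot: [1.0, -0.001, -0.0, -0.0]
force: [-0.1, -1.1, -0.4]
finger_gap: 0.0003
grip_force: 0.0
```

Emit:
{"name": "carry_out", "arguments": {
  "plan": [
    {"linear":[0,0,-0.15],"delta_rot":[0,0,0],"fingers":0},
    {"linear":[0,0,-0.15],"delta_rot":[0,0,0],"fingers":0},
    {"linear":[0,0,-0.08],"delta_rot":[0,0,0],"fingers":0},
    {"linear":[0,0,0],"delta_rot":[0,0,0],"fingers":0},
    {"linear":[0,0,0],"delta_rot":[0,0,0],"fingers":0}
  ]
}}

```text
clock: 48.88
eef_pos: [0.4803, -0.1471, 0.0548]
ee_rot: [1.0, -0.0, 0.0, 0.0]
force: [-8.5, -0.6, 16.6]
finger_gap: 0.0004
grip_force: 8.9
```

Emit:
{"name": "carry_out", "arguments": {
  "plan": [
    {"linear":[0,0,0.6],"delta_rot":[0,0,0],"fingers":0},
    {"linear":[0,0,0.6],"delta_rot":[0,0,0],"fingers":0},
    {"linear":[0,0,0],"delta_rot":[0,0,0],"fingers":0},
    {"linear":[0,-0.96,0],"delta_rot":[0,0,0],"fingers":0},
    {"linear":[0,-0.96,0],"delta_rot":[0,0,0],"fingers":0},
    {"linear":[0,-0.96,0],"delta_rot":[0,0,0],"fingers":0},
    {"linear":[0,-0.94,0],"delta_rot":[0,0,0],"fingers":0},
    {"linear":[0,0,0],"delta_rot":[0,0,0],"fingers":0}
  ]
}}

```text
clock: 49.88
eef_pos: [0.48, -0.2431, 0.0832]
ee_rot: [1.0, -0.001, -0.0, -0.0]
force: [0.9, 0.6, 0.0]
finger_gap: 0.0008
grip_force: 0.0
```

Emit:
{"name": "carry_out", "arguments": {
  "plan": [
    {"linear":[0,0,-0.4],"delta_rot":[0,0,0],"fingers":0},
    {"linear":[0,0,-0.4],"delta_rot":[0,0,0],"fingers":0},
    {"linear":[0,0,-0.15],"delta_rot":[0,0,0],"fingers":0},
    {"linear":[0,0,-0.15],"delta_rot":[0,0,0],"fingers":0},
    {"linear":[0,0,-0.1],"delta_rot":[0,0,0],"fingers":0},
    {"linear":[0,0,0],"delta_rot":[0,0,0],"fingers":0},
    {"linear":[0,0,0],"delta_rot":[0,0,0],"fingers":0}
  ]
}}

```text
clock: 50.75
eef_pos: [0.4805, -0.2419, 0.0548]
ee_rot: [1.0, -0.0, 0.0, -0.0]
force: [-7.1, 6.3, 15.3]
finger_gap: 0.0004
grip_force: 8.0
```

Emit:
{"name": "carry_out", "arguments": {
  "plan": [
    {"linear":[0,0,0.6],"delta_rot":[0,0,0],"fingers":0},
    {"linear":[0,0,1],"delta_rot":[0,0,0],"fingers":0},
    {"linear":[0,0,1],"delta_rot":[0,0,0],"fingers":0},
    {"linear":[0,0,1],"delta_rot":[0,0,0],"fingers":0},
    {"linear":[-1,0,1],"delta_rot":[0,0,0],"fingers":0},
    {"linear":[-1,0,0],"delta_rot":[0,0,0],"fingers":0},
    {"linear":[-1,0,0],"delta_rot":[0,0,0],"fingers":0},
    {"linear":[0,0,0],"delta_rot":[0,0,0],"fingers":0}
  ]
}}

```text
clock: 51.75
eef_pos: [0.4047, -0.2424, 0.1694]
ee_rot: [1.0, -0.001, 0.0, 0.0]
force: [-0.3, 1.2, 0.4]
finger_gap: 0.0004
grip_force: 0.0
```

Run:
```python
from h import *
s=monitor.state();print(s["clock"],s["eef_pos"],s["force"])
c=shot("scene");t=shot("top");p=shot("wrist")
for k,v in CAD.items():
    a=dict(rs=(.036,),z=.065) if k!="blue" else {}
    print(k,fit([c],v,**a),fit([t],v,**a))
print(dial(p)[1])
im=np.hstack([cv2.resize(np.array(c["pixels"])[160:400,190:390],None,fx=2,fy=2,interpolation=2),cv2.resize(np.array(t["pixels"])[130:340,200:520],(400,480),interpolation=2)])
cv2.imwrite("pics/f.png",im[:,:,::-1])
```

```text
51.75 [ 0.40472063 -0.24244113  0.16942966] [-0.26802511  1.18045941  0.39376249]
red [7.8841924e+03 6.1400000e-01 7.4000000e-02] [8.3502814e+03 6.1300000e-01 7.4000000e-02]
green [8.1107378e+03 4.6700000e-01 5.8000000e-02] [8.0751076e+03 4.6700000e-01 5.8000000e-02]
blue [ 1.55192247e+04  4.86000000e-01 -5.40000000e-02] [ 1.74881369e+04  4.88000000e-01 -5.40000000e-02]
yellow [ 7.4985566e+03  6.2500000e-01 -7.6000000e-02] [ 8.2746533e+03  6.2500000e-01 -7.5000000e-02]
[(461, [476.0, 60.0], [0.5288, -0.3512], [0.5231, -0.3382], np.float64(-1.4), np.float64(15.4)), (500, [491.0, 106.0], [0.4987, -0.3646], [0.4966, -0.3499], np.float64(-37.9), np.float64(0.2))]
```

View pics/f.png

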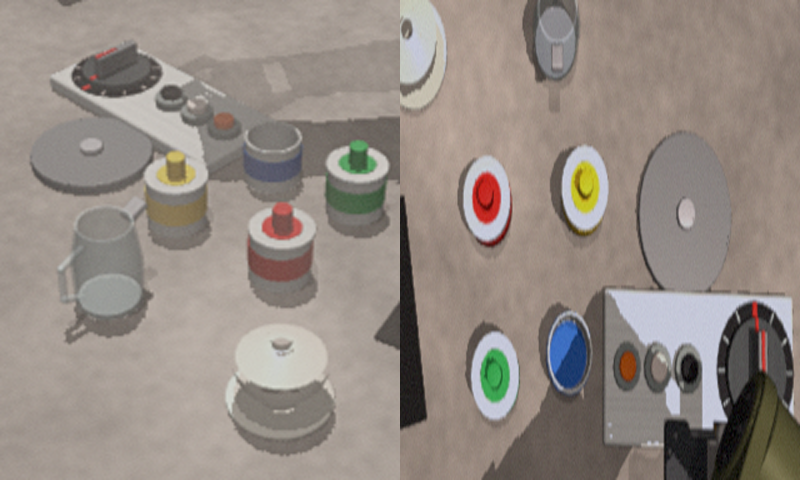

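All lids look flat and the pointer is at zero. The green caddy has shifted about 7 mm, probably the announced knock, so I'll let it settle and look again.

Emit:
{"name": "carry_out", "arguments": {
  "plan": [
    {"linear":[0,0,0],"delta_rot":[0,0,0],"fingers":0},
    {"linear":[0,0,0],"delta_rot":[0,0,0],"fingers":0},
    {"linear":[0,0,0],"delta_rot":[0,0,0],"fingers":0},
    {"linear":[0,0,0],"delta_rot":[0,0,0],"fingers":0},
    {"linear":[0,0,0],"delta_rot":[0,0,0],"fingers":0},
    {"linear":[0,0,0],"delta_rot":[0,0,0],"fingers":0},
    {"linear":[0,0,0],"delta_rot":[0,0,0],"fingers":0},
    {"linear":[0,0,0],"delta_rot":[0,0,0],"fingers":0}
  ]
}}

```text
clock: 52.9
eef_pos: [0.4053, -0.2423, 0.1687]
ee_rot: [1.0, -0.0, 0.0, -0.0]
force: [-0.5, -0.1, -0.0]
finger_gap: 0.0006
grip_force: 0.0
```

Run:
```python
from h import *
c=shot("scene");t=shot("top")
for k,v in CAD.items():
    a=dict(rs=(.036,),z=.065,d=.045) if k!="blue" else {}
    print(k,fit([c],v,**a),fit([t],v,**a))
a=np.array(c["pixels"])[160:310,240:400];a=cv2.resize(a,None,fx=4,fy=4,interpolation=2);cv2.imwrite("pics/g.png",a[:,:,::-1])
```

```text
red [8.0021587e+03 6.1400000e-01 7.4000000e-02] [8.4358641e+03 6.1300000e-01 7.4000000e-02]
green [7.9626219e+03 4.6600000e-01 5.7000000e-02] [8.0942351e+03 4.6700000e-01 5.8000000e-02]
blue [ 1.6271785e+04  4.8700000e-01 -5.4000000e-02] [ 1.71553041e+04  4.89000000e-01 -5.40000000e-02]
yellow [ 7.7618903e+03  6.2500000e-01 -7.6000000e-02] [ 8.2877829e+03  6.2500000e-01 -7.5000000e-02]
```

View pics/g.png

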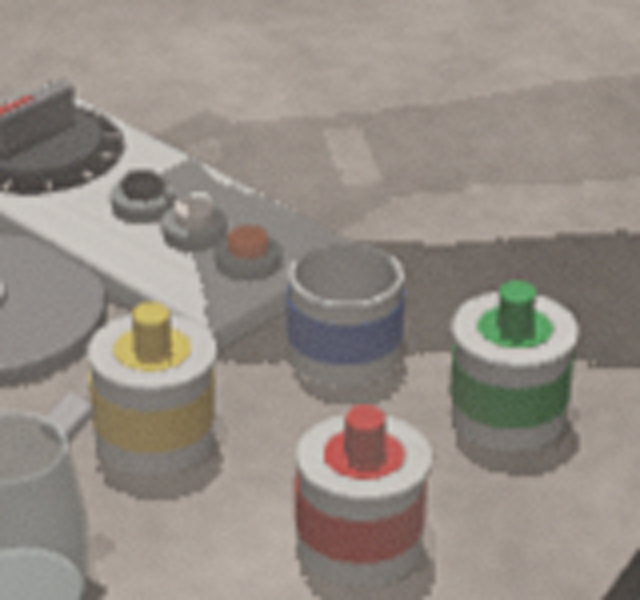

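Everything is at rest. The green (515,328), yellow (152,348) and red (363,455) lids sit flat, blue stays open and standing, and the keys are up. I'll hand in the job.

```bash
python3 -c "
from plant import robot;print(robot.finish_job())"
```

```text
the job is handed in; nothing more can be done
None
```

The job is handed in: the red, green and yellow lids sit flat on their caddies and blue stays open. The dial is at zero, with white, orange and black then pressed to their stops in that order. The green caddy shifted about 7 mm late in the run but kept its lid on flat.

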